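# Stand the turned post up in the glue-up holder and lock it

## Task

Tip the lying wooden post up onto its square foot, ball end on top, keeping its foot down on the bench all the while, and slide it standing into the open stall of the steel holder, so that the whole foot is inside. Then press the thumb tab of the holder's fork down and push the fork forward over the foot to its next notch, where the released tab must spring up again and lock. Leave the post upright and the other things on the bench where they are.

Things in the scene. Friction and masses are not known exactly. Their poses are not given: they have to be found in the camera images.
- post_centre (a point): Turned light-wood post, 180 mm long, about 0.2 kg, at first lying level on the bench. Square foot block 50 x 50 x 40 mm long, round shaft 26 mm thick, square 50 mm collar 106 to 118 mm from the foot's end, thin neck, ball. This point: on its axis, 90 mm from the foot's end. Own +y: along the axis from foot to ball; +z: up while it lies; x: level across it. It stands when +y points up.
- post_ball (a point): Centre of the 44 mm ball at the head of the post, on its axis, 158 mm from the foot's end face; 25 mm above the bench while the post lies. Held by a firm pinch on opposite sides it turns with the hand, though it slips round the line between the fingers if the foot catches; let go while nearly upright, it settles flat on its foot. Axes as post_centre.
- post_foot (a point): Centre of the flat 50 x 50 mm end face of the foot; 25 mm above the bench while lying, 0 when standing. Axes as post_centre.
- post_heel (a point): Middle of the edge of the foot's end face that rests on the bench while the post lies (25 mm from post_foot, along the post's -z): the edge about which it tips up. Once it is up, this edge is on the side where the head used to lie. Axes as post_centre.
- stall (a point): Dark steel holder fixed to the bench; centre of its U-shaped stall at bench height (no floor: the foot stands on the bench). +y points out of the mouth, z up. Inside 60 mm wide (x -30 to 30), walls 36 mm high, back wall face at y -30; side walls end at y 30, then flared guides to about 100 mm wide at y 55. The post lies before the mouth, foot towards it. The fork's rail lies behind, to y -208.
- fork_tips (a point): Midway between the tips of the aluminium fork: two level prongs (12 mm wide, 40 mm apart inside, 44 to 54 mm above the bench) that point towards the mouth (+y) and pass over the foot block on both sides of the shaft. Drawn back, the tips are at stall y -32; locked, at about y +14 to +18. Axes as stall.
- tab_top (a point): Centre of the top of the black thumb tab, a pad 40 x 40 mm, 64 mm above the bench, at stall x 0, y -175 (fork back). In front of it stands the black thumb plate, part of the fork, its face 24 mm towards +y from this point, 44 mm wide, top 92 mm above the bench: press the tab down, then push the plate towards +y. Axes as stall.
- tab (a joint): Tab travel in m: 0 up (locked), 0.010 fully down; spring, 1.5 N at first and 6.5 N fully down. Below about 0.007 it locks the fork in its notch; pressed further, the fork slides. Between the notches it stays down by itself.
- fork (a joint): Fork travel in m: 0 drawn back (first notch), 0.050 end stop; the next notch is at 0.046 to 0.050, where the tab springs up once let go. Friction about 2 N.
- glue_mid (a point): Bystander: white bottle, 52 mm across, 150 mm high; its centre.
- jar_mid (a point): Bystander: screw jar, 68 mm across, 75 mm high; its centre.
- tin_mid (a point): Bystander: tin, 76 mm across, 90 mm high; its centre.
- offcut_mid (a point): Bystander: flat wood offcut 45 x 95 x 24 mm; its centre.
- driver_grip (a point): Bystander: screwdriver lying on the bench; the middle of its handle.
- sanding_mid (a point): Bystander: cork sanding block 60 x 100 x 30 mm; its centre.
Things that resemble listed ones, but are neither listed nor needed, are in the scene too. Leave any blue or purple look-alike of the part that bears post_centre alone.

How it is judged:
By the outcome, as a careful person would: the job done as asked, in the order asked, and still so for the second after the job is handed in, with the robot touching nothing.
It also fails if it takes over 58 s, if anything falls off the work surface, if the arm or the gripper's body presses on something with over 40 N, if the wrist force passes 120 N, or if a joint passes its speed limit or range.

## Robot

A 7-joint arm with a two-finger parallel gripper is mounted at the origin on the work surface. World frame = base frame: x ahead of the robot, y to its left, z up, the work surface at z = 0. Lengths are in m, angles in rad, forces in N, time in s.
With the tool pointing down it reaches from about 0.425 to 0.925 m from the base axis. Payload 6.8 kg.
Tool frame: the origin (TCP) lies between the finger pads; the fingertips stand 11 mm ahead of it and the grasp point (between the pads) lies 8 mm behind it; z points along the fingers, y is the line along which they close (so a half turn about z gives the same grasp; the last joint's range is limited). The gripper opens to 85 mm and grips with 20 to 120 N. Pads are 22 mm wide; open, the fingers measure 114 mm over their backs; the gripper's body (76 mm by 85 mm) begins 54 mm behind the grasp point. The pads swing forward as they close: fully open they stand 13 mm farther back than shut.
Start: joints at [-1.334, 0.477, 0.022, 1.555, -0.011, 1.109, -0.083], TCP at [0.228, 0.635, 0.242] pointing down, gripper open.
Joint ranges: [-2.96, 2.96], [-0.34, 2.1], [-1.41, 1.46], [0.24, 2.44], [-1.37, 4.51], [0.17, 1.92], [-2.96, 2.96]. Speed limits (rad/s): [2.39, 2.39, 3.14, 3.14, 3.14, 3.14, 3.14].

## Interface

Orientations are given as a rotation vector (axis times angle).
In Python, from bench import r gives the robot as it stands.
- The arm moves only by the tool send_rows, never from a script. Its argument "deltas" is a list of rows, each an object of numbers: "dx", "dy", "dz": the shift along the world's x, y, z in mm; "rx", "ry", "rz": the turn, a rotation vector about the world's x, y, z in degrees. A call has 1 to 5 rows; each row is the pose to reach, as a shift and turn from the pose commanded when the call began; what a row does not reach only later rows make up. A row lasts 1/12 s, in which the tool goes at most 41.7 mm and 7.16 degrees, less where a joint would pass 70% of its speed; a pose out of reach is approached as far as the arm can. A call with a gripper value outside its range is refused whole. "jaw" is the finger opening in mm, from 0 to 85.4, set as the call begins (left out, the last holds). The fingers move at their own pace and stop on an object; "newtons" is the grip in N (left out, the last holds). Time passes only in rows, so rows that repeat a pose let the fingers close. It gives the time, the measured TCP pose, the force, the opening and the grip force at its end, in the units of the state.
- r.get_obs(): the state, without advancing time (a new reading comes with each control period).
- r.grab_frame(name): name is "side" or "top" or "wrist"; returns a dict with "frame" (384x512x3 uint8, blue, green, red), "z_map" (384x512 float32, m along the optical axis (not along the pixel's ray), 0 where there is no reading), "vertical_fov" (degrees; the focal length in pixels is half the picture's height over the tangent of half this angle, whatever the lens; pixels are square), "cx", "cy" (the principal point, pixels), "xyz" and "orientation" of the camera in the world. Camera axes: x right, y down, z forward; pixel columns grow to the right and rows downward; lengths in m; the calibration is good to about 2 mm. A picture is of the moment at which its call begins.
- r.hand_in(): hands the job in; it is judged then, once.
The state is a dict: "clock": time; "joints": joint angles; "qvel": joint speeds; "tau": joint torques, N m; "tcp_pos": TCP position; "orientation": TCP orientation; "contact_force": force on the tool from outside, world axes, zero at the start; "moment": the same for the moment, N m; "grip_width": finger opening in m; "gripper_force": force on a finger pad.
Only numpy, scipy, OpenCV 4.12 (cv2) and the standard library are available. Lean on these libraries where they do the work, as an engineer would, in place of code of your own. Each camera call takes 0.05 s, during which the arm holds its last target. There are 200 camera calls.

## Working session

There is one attempt and no reset: what is moved stays moved. The work goes in short steps, Python scripts to look and compute and a tool call to move; the robot and the scene stay as the last step left them, time stands still between calls to the robot, and variables do not carry over. Pictures are saved under pics/ and viewed, at most 10 in all, crops included, and the job is handed in when it is done.

Besides the shell and the picture viewer there is one more tool, called after "Call:" by a JSON object that holds its "op" and its "data", one argument or row to a line. send_rows: Moves the arm, as the interface text tells. Its arguments: {"type":"object","properties":{"deltas":{"type":"array","items":{"type":"object","properties":{"dx":{"type":"number"},"dy":{"type":"number"},"dz":{"type":"number"},"rx":{"type":"number"},"ry":{"type":"number"},"rz":{"type":"number"}}}},"jaw":{"type":"number"},"newtons":{"type":"number"}},"required":["deltas"]}

```bash
mkdir -p pics; ls; cat > h.py <<'E'
import numpy as np, cv2
from bench import r
from scipy.spatial.transform import Rotation as R
def grab(n):
    f=r.grab_frame(n); h=f["frame"].shape[0]
    f["f"]=h/2/np.tan(np.radians(f["vertical_fov"])/2)
    o=np.array(f["orientation"]); f["R"]=R.from_rotvec(o).as_matrix() if o.size==3 else o.reshape(3,3)
    f["t"]=np.array(f["xyz"]); return f
def ray(f,u,v): return f["R"]@np.array([(u-f["cx"])/f["f"],(v-f["cy"])/f["f"],1.])
def onz(f,u,v,z): d=ray(f,u,v); return f["t"]+d*(z-f["t"][2])/d[2]
def cloud(f):
    v,u=np.mgrid[:f["z_map"].shape[0],:f["z_map"].shape[1]]; z=f["z_map"]
    p=np.stack([(u-f["cx"])/f["f"]*z,(v-f["cy"])/f["f"]*z,z],-1)@f["R"].T+f["t"]
    p[z==0]=np.nan; return p
def proj(f,p): c=f["R"].T@(np.array(p)-f["t"]); return c[:2]/c[2]*f["f"]+[f["cx"],f["cy"]]
E
python3 - <<'E'
from h import *
for n in("top","side"):
    f=grab(n); cv2.imwrite(f"pics/{n}0.png",f["frame"]); np.savez(f"/tmp/{n}0.npz",**f)
    print(n,f["vertical_fov"],f["cx"],f["cy"],f["t"],f["R"].round(2).tolist())
print(r.get_obs())
E
```

```text
pics
top 57.71420496140899 260.14617283136675 186.63006218083703 [ 0.3156913  -0.03756624  1.21609522] [[-0.01, -0.98, 0.21], [-1.0, 0.01, -0.0], [0.0, -0.21, -0.98]]
side 56.120150629810446 257.2915772469597 196.06400883228434 [-0.05077326 -0.63898124  0.80964896] [[0.69, -0.48, 0.55], [-0.72, -0.43, 0.54], [-0.02, -0.76, -0.64]]
{'clock': 0.1, 'joints': array([-1.33413088,  0.47770812,  0.02230913,  1.5563658 , -0.01151275,
        1.1093263 , -0.08312421]), 'qvel': array([ 0.00089439, -0.00155545, -0.00127553, -0.00309816, -0.00010608,
        0.00172418, -0.00071135]), 'tau': array([ 4.56798618e-03, -5.97765326e+01,  1.61389131e+00, -2.81956351e+01,
        1.28733294e-02,  5.07062359e-03, -1.14539682e-05]), 'tcp_pos': array([0.22794124, 0.63478204, 0.24142295]), 'orientation': array([-5.38814159e-01, -3.09484424e+00,  2.62164031e-03]), 'contact_force': array([-0.07994408,  0.48943758, -1.23736991]), 'moment': array([-0.0191499, -0.0063947, -0.0140407]), 'gripper_force': 0.0, 'grip_width': 0.08552757901707983}
```

View pics/top0.png

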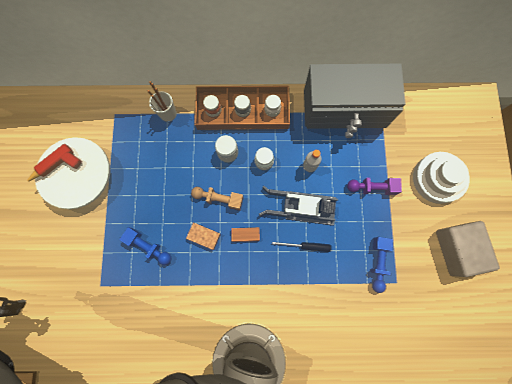

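View pics/side0.png

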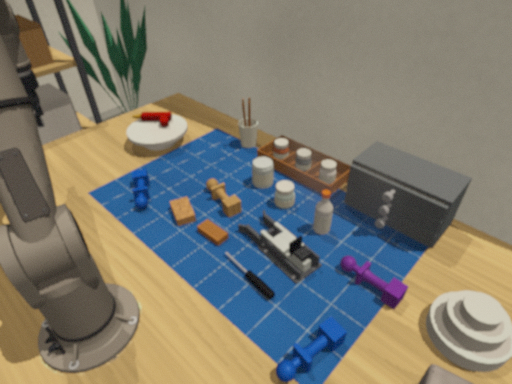

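The wooden post lies at top (217,198): ball about (197,192), foot about (236,201). The holder is at (300,205) with its mouth to the left. There are three look-alikes: blue at (146,247), blue at (382,265) and purple at (375,186). Only the wood-coloured post at (217,198), lying before the mouth, fits the description. I'll confirm it in a crop and measure.

```bash
python3 - <<'E'
from h import *
f=dict(np.load("/tmp/top0.npz")); im=f["frame"]
c=im[175:235,180:345]; cv2.imwrite("pics/crop0.png",cv2.resize(c,None,fx=4.8,fy=4.8,interpolation=cv2.INTER_CUBIC))
P=cloud(f)
hsv=cv2.cvtColor(im,cv2.COLOR_BGR2HSV)
m=cv2.inRange(hsv,(5,60,80),(28,255,255)); m[:180]=0;m[216:]=0;m[:,:185]=0;m[:,248:]=0
q=P[m>0]; q=q[np.isfinite(q[:,0])&(q[:,2]>.008)]
print(len(q),q.min(0),q.max(0))
mu=q[:,:2].mean(0); w,V=np.linalg.eigh(np.cov((q[:,:2]-mu).T)); a=V[:,1]; s=(q[:,:2]-mu)@a
print("post mu",mu,"axis",a,"ext",s.min(),s.max(), mu+a*s.min(),mu+a*s.max())
# side
g=P[175:235,250:345]; 
sel=np.isfinite(g[...,0])&(g[...,2]>.03); h=g[sel]
mu=h[:,:2].mean(0); w,V=np.linalg.eigh(np.cov((h[:,:2]-mu).T)); a=V[:,1]; s=(h[:,:2]-mu)@a;b=(h[:,:2]-mu)@V[:,0]
print("holder mu",mu,a,s.min(),s.max(),b.min(),b.max())
for k in (0.058,0.08):
  t=h[h[:,2]>k]; print(k,len(t),t.mean(0) if len(t) else 0)
print((g[::3,::4,2]*1000).round()[:, :].astype(int) if 0 else "")
E
```

```text
515 [0.49403238 0.02031183 0.02242314] [0.57082432 0.19380939 0.0580735 ]
post mu [0.53440135 0.10127254] axis [0.22783991 0.97369861] ext -0.07988553416316078 0.09686748680335333 [0.51620024 0.0234881 ] [0.55647163 0.19559228]
holder mu [ 0.50246587 -0.19720929] [0.12236216 0.99248552] -0.10397245399335779 0.15564914307171845 -0.047117528257991974 0.04980390916373883
0.058 201 [ 0.49303138 -0.26022312  0.06875703]
0.08 40 [ 0.49574775 -0.24193842  0.08991734]
```

View pics/crop0.png

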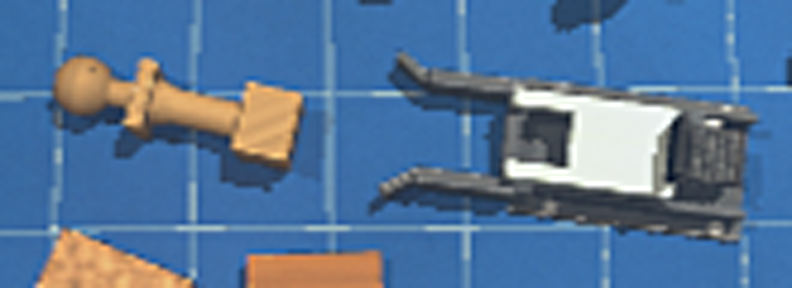

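The crop confirms the wooden post: ball at left, foot at right, facing the holder's flared mouth. I'll move above it with the fingers turned across the post.

Call:
{"op": "send_rows", "data": {
  "deltas": [
    {"dx":18,"dy":-33,"dz":6,"rz":-5.5},
    {"dx":36,"dy":-66,"dz":12,"rz":-11},
    {"dx":54,"dy":-99,"dz":18,"rz":-16.5},
    {"dx":72,"dy":-132,"dz":24,"rz":-22},
    {"dx":90,"dy":-165,"dz":30,"rz":-27.5}
  ],
  "jaw": 85
}}

```text
$.deltas[0]: bad value
```

Call:
{"op": "send_rows", "data": {
  "deltas": [
    {"dx":18,"dy":-33,"dz":6,"rz":-5.5},
    {"dx":36,"dy":-66,"dz":12,"rz":-11},
    {"dx":54,"dy":-99,"dz":18,"rz":-16.5},
    {"dx":72,"dy":-132,"dz":24,"rz":-22},
    {"dx":90,"dy":-165,"dz":30,"rz":-27.5}
  ]
}}

```text
$.deltas[0]: bad value
```

Call:
{"op": "send_rows", "data": {
  "deltas": [
    {"dx":20,"dy":-35,"dz":4,"rz":-5.5},
    {"dx":40,"dy":-70,"dz":8,"rz":-11},
    {"dx":60,"dy":-105,"dz":12,"rz":-16.5},
    {"dx":80,"dy":-140,"dz":16,"rz":-22},
    {"dx":110,"dy":-175,"dz":20,"rz":-28.5}
  ]
}}

```text
$.deltas[0]: bad value
```

```bash
python3 - <<'E'
from h import *
f=grab("wrist"); cv2.imwrite("pics/w0.png",f["frame"]); np.savez("/tmp/w0.npz",**f)
o=r.get_obs(); print(o["clock"],o["joints"].round(2),o["tcp_pos"],R.from_rotvec(o["orientation"]).as_matrix().round(3).tolist(),o["contact_force"])
print(f["t"],f["R"].round(3).tolist(),f["vertical_fov"])
E
```

```text
0.15 [-1.33  0.48  0.02  1.56 -0.01  1.11 -0.08] [0.22799575 0.63487888 0.24153886] [[-0.941, 0.338, -0.0], [0.338, 0.941, -0.001], [-0.0, -0.001, -1.0]] [ 0.05643035 -0.00900986 -0.14199982]
[0.16388364 0.65791068 0.37277126] [[0.337, 0.906, 0.254], [0.941, -0.324, -0.094], [-0.003, 0.271, -0.963]] 63.3653774220554
```

View pics/w0.png

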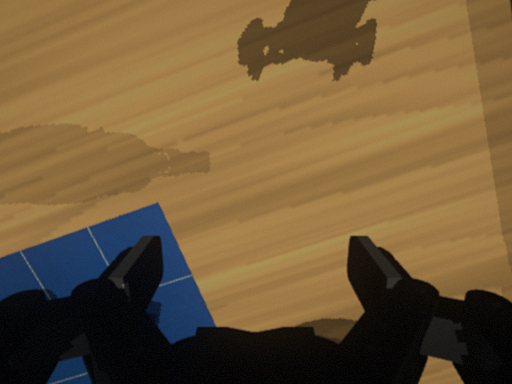

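The arm did not move: the rows were refused, and the wrist picture shows only bench and mat. I'll retry with every field given.

Call:
{"op": "send_rows", "data": {
  "deltas": [
    {"dx":18,"dy":-33,"dz":6,"rx":0,"ry":0,"rz":-5.5},
    {"dx":36,"dy":-66,"dz":12,"rx":0,"ry":0,"rz":-11},
    {"dx":54,"dy":-99,"dz":18,"rx":0,"ry":0,"rz":-16.5},
    {"dx":72,"dy":-132,"dz":24,"rx":0,"ry":0,"rz":-22},
    {"dx":90,"dy":-165,"dz":30,"rx":0,"ry":0,"rz":-27.5}
  ],
  "jaw": 85
}}

```text
clock: 0.57
tcp_pos: [0.3187, 0.4684, 0.2723]
orientation: [-1.266, -2.875, 0.001]
contact_force: [1.3, 0.6, 1.1]
grip_width: 0.0853
gripper_force: 0.0
```

Call:
{"op": "send_rows", "data": {
  "deltas": [
    {"dx":20,"dy":-34,"dz":5,"rx":0,"ry":0,"rz":-5.5},
    {"dx":40,"dy":-68,"dz":10,"rx":0,"ry":0,"rz":-11},
    {"dx":60,"dy":-102,"dz":15,"rx":0,"ry":0,"rz":-16.5},
    {"dx":80,"dy":-136,"dz":20,"rx":0,"ry":0,"rz":-22},
    {"dx":100,"dy":-170,"dz":25,"rx":0,"ry":0,"rz":-27.5}
  ]
}}

```text
clock: 0.98
tcp_pos: [0.4186, 0.2983, 0.2975]
orientation: [-1.913, -2.492, -0.0]
contact_force: [-0.2, 0.1, -0.2]
grip_width: 0.0847
gripper_force: 0.0
```

Call:
{"op": "send_rows", "data": {
  "deltas": [
    {"dx":20,"dy":-33,"dz":5,"rx":0,"ry":0,"rz":-5.7},
    {"dx":40,"dy":-66,"dz":10,"rx":0,"ry":0,"rz":-11.4},
    {"dx":60,"dy":-99,"dz":15,"rx":0,"ry":0,"rz":-17},
    {"dx":80,"dy":-132,"dz":20,"rx":0,"ry":0,"rz":-23},
    {"dx":102,"dy":-160,"dz":25,"rx":0,"ry":0,"rz":-28.5}
  ]
}}

```text
clock: 1.4
tcp_pos: [0.5204, 0.1375, 0.3227]
orientation: [-2.469, -1.942, 0.0]
contact_force: [0.7, 0.3, -0.0]
grip_width: 0.085
gripper_force: 0.0
```

```bash
python3 - <<'E'
from h import *
f=grab("wrist"); cv2.imwrite("pics/w1.png",f["frame"]); np.savez("/tmp/w1.npz",**f)
o=r.get_obs(); print(o["clock"],o["joints"].round(2),o["tcp_pos"],R.from_rotvec(o["orientation"]).as_matrix().round(3).tolist(),o["contact_force"])
print(f["t"],f["R"].round(3).tolist(),f["vertical_fov"])
E
```

```text
1.45 [-0.82  0.19  0.54  1.81 -0.1   1.17 -0.5 ] [0.52492749 0.13096316 0.32412696] [[0.249, 0.969, 0.005], [0.969, -0.249, -0.002], [-0.001, 0.005, -1.0]] [ 4.1930021  -4.33559273  1.71090757]
[0.53701133 0.20386773 0.45404856] [[0.972, -0.226, -0.064], [-0.235, -0.935, -0.264], [-0.001, 0.272, -0.962]] 63.3653774220554
```

View pics/w1.png

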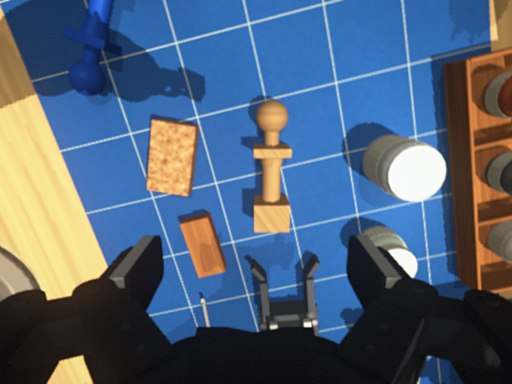

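The wrist view shows the post with ball at (272,115) and foot at (272,215). The mouth is just below: flare tips at about (252,262) and (313,258), walls running down to (288,315).

```bash
python3 - <<'E'
from h import *
f=dict(np.load("/tmp/w1.npz")); im=f["frame"]; P=cloud(f)
hsv=cv2.cvtColor(im,cv2.COLOR_BGR2HSV)
m=cv2.inRange(hsv,(5,60,60),(30,255,255)); m[:95]=0;m[240:]=0;m[:,:245]=0;m[:,300:]=0
q=P[m>0]; q=q[np.isfinite(q[:,0])&(q[:,2]>.004)&(q[:,2]<.06)]
print(len(q),q.min(0),q.max(0))
# row-wise centres
for v in range(98,240,6):
    u=np.where(m[v])[0]
    if len(u): print(v,u.min(),u.max(),(P[v,int(u.mean())]*1000).round())
top=q[(q[:,2]>.047)]; print("foot/collar top",len(top))
mb=m.copy(); mb[133:]=0; (c,rad)=cv2.minEnclosingCircle(np.argwhere(mb>0)[:,::-1].astype(np.float32)); print("ball",c,rad,onz(f,*c,.025))
mf=m.copy(); mf[:195]=0
# foot top face
t=P[(mf>0)&(P[...,2]>.046)][:,:2].astype(np.float32); print("foot top",len(t),cv2.minAreaRect(t*1000))
# holder
g=P[240:345,235:330]; h=g[np.isfinite(g[...,0])&(g[...,2]>.02)&(g[...,2]<.07)]
print("holder",len(h))
for lo,hi in((.03,.04),(.04,.06),(.06,.07)):
    k=h[(h[:,2]>lo)&(h[:,2]<hi)]; 
    if len(k): print(lo,len(k),k.min(0).round(3),k.max(0).round(3))
f=dict(np.load("/tmp/top0.npz")); P=cloud(f)
for n,b in dict(glue=(145,178,300,330),jar=(140,175,250,280),tin=(130,165,212,242)).items():
    k=P[b[0]:b[1],b[2]:b[3]].reshape(-1,3); k=k[k[:,2]>.05]; print(n,k.mean(0).round(3),k.max(0).round(3))
E
```

```text
3357 [0.4937557  0.01865253 0.00602847] [0.57327597 0.19746763 0.05242661]
104 262 281 [555. 192.  40.]
110 258 286 [555. 185.  44.]
116 256 287 [552. 178.  45.]
122 257 285 [550. 170.  46.]
128 261 281 [549. 163.  42.]
134 265 278 [547. 154.  36.]
140 265 278 [545. 146.  35.]
146 254 287 [542. 139.  35.]
152 253 291 [543. 133.  50.]
158 255 282 [536. 125.  43.]
164 262 280 [538. 116.  40.]
170 263 279 [536. 107.  39.]
176 263 279 [534.  99.  38.]
182 263 279 [532.  90.  38.]
188 263 279 [531.  82.  38.]
194 262 280 [529.  74.  40.]
200 255 287 [527.  65.  39.]
206 254 289 [525.  60.  50.]
212 254 289 [523.  52.  51.]
218 254 289 [521.  43.  50.]
224 254 289 [519.  34.  49.]
230 254 288 [517.  26.  51.]
foot/collar top 1307
ball (271.5, 116.5625) 16.750215530395508 [0.55318142 0.17562645 0.025     ]
foot top 959 ((521.1767578125, 42.65531921386719), (40.21734619140625, 49.923858642578125), 76.92369842529297)
holder 1548
0.03 1037 [ 0.47 -0.16  0.03] [ 0.575 -0.038  0.039]
0.04 130 [ 0.479 -0.16   0.041] [ 0.544 -0.125  0.056]
glue [ 0.646 -0.218  0.105] [ 0.677 -0.196  0.155]
jar [ 0.669 -0.057  0.073] [ 0.702 -0.028  0.082]
tin [0.7   0.072 0.085] [0.741 0.112 0.095]
```

```bash
python3 - <<'E'
from h import *
f=dict(np.load("/tmp/w1.npz")); im=f["frame"]
c=im[235:335,220:345]; cv2.imwrite("pics/crop1.png",cv2.resize(c,None,fx=6,fy=6,interpolation=cv2.INTER_CUBIC))
E
```

```text
(no output)
```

View pics/crop1.png

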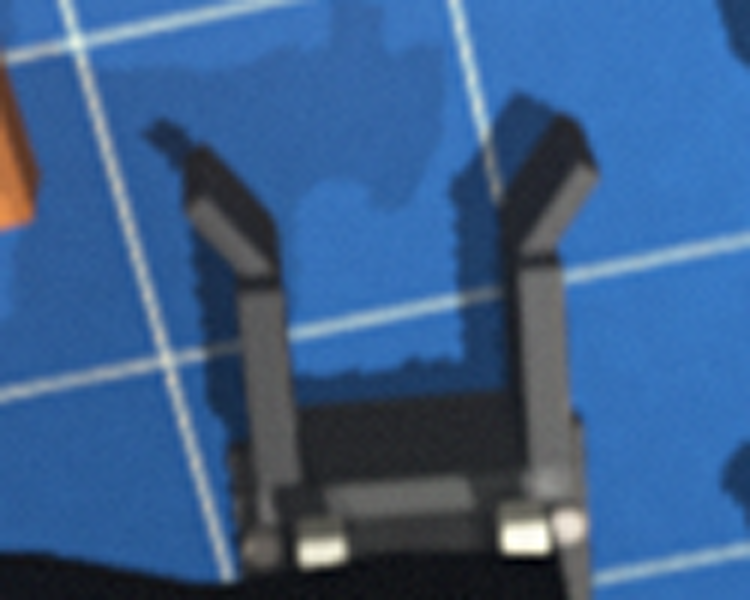

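```bash
python3 - <<'E'
from h import *
f=dict(np.load("/tmp/w1.npz"))
def c(u,v,z): p=onz(f,220+u/6,235+v/6,z)*1000; return p[:2].round(1)
for n,a in dict(Ljoint=(278,287,.036),Rjoint=(520,263,.036),Lback=(300,490,.036),Rback=(527,470,.036),Ltip=(203,148,.036),Rtip=(563,117,.036),bL=(300,405,0),bR=(505,392,0),prL=(322,525,.054),prR=(525,510,.054)).items(): print(n,c(*a))
# walls' top edges from depth: points z 30-40
P=cloud(f); f=dict(np.load("/tmp/top0.npz")); T=cloud(f)
g=T[185:230,255:345]; h=g[np.isfinite(g[...,0])&(g[...,2]>.03)]*1000
o=np.array([514,-95]); 
# fit holder axis: white fork bar edges per bin of y
for lo in range(-300,-30,15):
    k=h[(h[:,1]>lo)&(h[:,1]<=lo+15)]
    if len(k): print(lo+7,len(k),k[:,0].min().round(),k[:,0].max().round(),((k[:,0].min()+k[:,0].max())/2).round(1),k[:,2].max().round())
E
```

```text
Ljoint [490.2 -64.4]
Rjoint [551.5 -72.1]
Lback [ 482.1 -125.3]
Rback [ 541.5 -133.2]
Ltip [480.9 -21.6]
Rtip [569.7 -34.2]
bL [ 483.7 -126. ]
bR [ 540.8 -135.4]
prL [ 487.6 -122.6]
prR [ 538.6 -130.3]
-293 34 452.0 526.0 489.3 67.0
-278 79 456.0 530.0 492.6 68.0
-263 75 456.0 530.0 492.9 69.0
-248 77 459.0 533.0 496.2 95.0
-233 113 463.0 537.0 499.8 94.0
-218 98 463.0 537.0 500.1 59.0
-203 99 466.0 540.0 503.0 59.0
-188 96 467.0 541.0 503.9 60.0
-173 81 470.0 545.0 507.5 58.0
-158 42 474.0 546.0 509.6 59.0
-143 47 474.0 554.0 514.4 57.0
-128 74 471.0 554.0 512.6 56.0
-113 32 473.0 558.0 515.5 41.0
-98 28 475.0 558.0 516.4 40.0
-83 34 477.0 561.0 519.5 40.0
-68 19 478.0 566.0 522.1 39.0
-53 6 479.0 566.0 522.6 32.0
-38 3 472.0 478.0 475.0 34.0
```

Stall centre is about (516,-99) mm with its axis 7.8° off +y. The post's heel is at (517,23) and the ball at (553,176). Before grasping I'll test in the air that the arm can reach the tilts.

Call:
{"op": "send_rows", "data": {
  "deltas": [
    {"dx":0,"dy":-25,"dz":0,"rx":5,"ry":-1.2,"rz":0},
    {"dx":0,"dy":-50,"dz":0,"rx":10,"ry":-2.3,"rz":0},
    {"dx":0,"dy":-75,"dz":0,"rx":15,"ry":-3.5,"rz":0},
    {"dx":0,"dy":-100,"dz":0,"rx":20,"ry":-4.6,"rz":0},
    {"dx":0,"dy":-125,"dz":0,"rx":24.4,"ry":-5.7,"rz":0}
  ]
}}

```text
clock: 1.87
tcp_pos: [0.52, 0.0139, 0.3231]
orientation: [-2.215, -1.755, -0.501]
contact_force: [-0.6, 0.2, -0.0]
grip_width: 0.085
gripper_force: 0.0
```

Call:
{"op": "send_rows", "data": {
  "deltas": [
    {"dx":0,"dy":-25,"dz":0,"rx":5,"ry":-1.2,"rz":0},
    {"dx":0,"dy":-50,"dz":0,"rx":10,"ry":-2.3,"rz":0},
    {"dx":0,"dy":-75,"dz":0,"rx":15,"ry":-3.5,"rz":0},
    {"dx":0,"dy":-100,"dz":0,"rx":20,"ry":-4.6,"rz":0},
    {"dx":0,"dy":-120,"dz":0,"rx":24.4,"ry":-5.7,"rz":0}
  ]
}}

```text
clock: 2.28
tcp_pos: [0.52, -0.107, 0.3224]
orientation: [-1.919, -1.518, -0.902]
contact_force: [0.5, 0.3, -0.2]
grip_width: 0.0848
gripper_force: 0.0
```

Call:
{"op": "send_rows", "data": {
  "deltas": [
    {"dx":0,"dy":0,"dz":0,"rx":0,"ry":0,"rz":0},
    {"dx":0,"dy":0,"dz":0,"rx":0,"ry":0,"rz":0}
  ]
}}

```text
clock: 2.45
tcp_pos: [0.5197, -0.1069, 0.3207]
orientation: [-1.925, -1.515, -0.894]
contact_force: [0.4, 0.8, -0.3]
grip_width: 0.0849
gripper_force: 0.0
```

```bash
cat >> h.py <<'E'
def st(extra=""):
    o=r.get_obs(); M=R.from_rotvec(o["orientation"]).as_matrix(); e=np.array([.974,-.227,0]); d=np.array([.227,.974,0])
    print(extra,round(o["clock"],2),"j",o["joints"].round(2),"tcp",(o["tcp_pos"]*1000).round(1),"grasp",((o["tcp_pos"]-.008*M[:,2])*1000).round(1),"toolz",M[:,2].round(3),"y",M[:,1].round(3),"tilt",np.degrees(np.arctan2(M[:,2]@d,-M[2,2])).round(1),"F",o["contact_force"].round(1),"w",round(o["grip_width"]*1000,1),round(o["gripper_force"],1))
E
python3 -c "
from h import *
st()"
```

```text
2.45 j [ 0.01  0.41  0.67  1.86 -1.    1.56  0.81] tcp [ 519.7 -106.9  320.7] grasp [ 518.3 -112.9  325.8] toolz [ 0.176  0.746 -0.642] y [ 0.972 -0.233 -0.005] tilt 50.0 F [ 0.4  0.8 -0.3] w 84.9 0.0
```

Call:
{"op": "send_rows", "data": {
  "deltas": [
    {"dx":4,"dy":25,"dz":0,"rx":-5.8,"ry":1.4,"rz":0},
    {"dx":7,"dy":50,"dz":0,"rx":-11.7,"ry":2.7,"rz":0},
    {"dx":11,"dy":75,"dz":-5,"rx":-17.5,"ry":4.1,"rz":0},
    {"dx":14,"dy":100,"dz":-10,"rx":-23.4,"ry":5.5,"rz":0},
    {"dx":18,"dy":125,"dz":-20,"rx":-29.2,"ry":6.8,"rz":0}
  ]
}}

```text
clock: 2.87
tcp_pos: [0.5391, 0.0229, 0.3048]
orientation: [-2.272, -1.805, -0.408]
contact_force: [-0.2, -1.2, -0.5]
grip_width: 0.0848
gripper_force: 0.0
```

Call:
{"op": "send_rows", "data": {
  "deltas": [
    {"dx":4,"dy":25,"dz":-10,"rx":-5.8,"ry":1.4,"rz":0},
    {"dx":7,"dy":50,"dz":-20,"rx":-11.7,"ry":2.7,"rz":0},
    {"dx":11,"dy":75,"dz":-30,"rx":-17.5,"ry":4.1,"rz":0},
    {"dx":14,"dy":100,"dz":-45,"rx":-23.4,"ry":5.5,"rz":0},
    {"dx":18,"dy":125,"dz":-60,"rx":-29.2,"ry":6.8,"rz":0}
  ]
}}

```text
clock: 3.28
tcp_pos: [0.5562, 0.1497, 0.2438]
orientation: [2.366, 1.883, -0.199]
contact_force: [0.6, -0.3, -0.2]
grip_width: 0.0847
gripper_force: 0.0
```

Call:
{"op": "send_rows", "data": {
  "deltas": [
    {"dx":4,"dy":25,"dz":-20,"rx":-5.8,"ry":1.4,"rz":0},
    {"dx":7,"dy":50,"dz":-40,"rx":-11.7,"ry":2.7,"rz":0},
    {"dx":11,"dy":75,"dz":-60,"rx":-17.5,"ry":4.1,"rz":0},
    {"dx":14,"dy":100,"dz":-80,"rx":-23.4,"ry":5.5,"rz":0},
    {"dx":18,"dy":122,"dz":-100,"rx":-29.2,"ry":6.8,"rz":0}
  ]
}}

```text
clock: 3.7
tcp_pos: [0.5729, 0.2732, 0.1417]
orientation: [2.039, 1.626, -0.737]
contact_force: [1.4, 0.5, 1.0]
grip_width: 0.085
gripper_force: 0.0
```

Call:
{"op": "send_rows", "data": {
  "deltas": [
    {"dx":0,"dy":0,"dz":0,"rx":0,"ry":0,"rz":0},
    {"dx":0,"dy":0,"dz":0,"rx":0,"ry":0,"rz":0}
  ]
}}

```text
clock: 3.87
tcp_pos: [0.5708, 0.2725, 0.1358]
orientation: [2.033, 1.631, -0.747]
contact_force: [-0.6, -1.0, 0.3]
grip_width: 0.0848
gripper_force: 0.0
```

```bash
python3 - <<'E'
from h import *
st()
f=grab("wrist"); cv2.imwrite("pics/w2.png",f["frame"]); np.savez("/tmp/w2.npz",**f)
hsv=cv2.cvtColor(f["frame"],cv2.COLOR_BGR2HSV)
P=cloud(f); m=(cv2.inRange(hsv,(5,60,50),(30,255,255))>0)&(np.hypot(P[...,0]-.553,P[...,1]-.176)<.027)
k=np.argwhere(m)[:,::-1].astype(np.float32); c,rad=cv2.minEnclosingCircle(k); print(c,rad,onz(f,*c,.025),P[m].max(0))
E
```

```text
3.87 j [-1.11  0.92  0.66  1.43 -0.02  1.44 -0.74] tcp [570.8 272.5 135.8] grasp [572.  277.5 141.9] toolz [-0.144 -0.629 -0.764] y [ 0.976 -0.218 -0.004] tilt -40.2 F [-0.6 -1.   0.3] w 84.8 0.0
(258.5, 179.43478393554688) 23.991127014160156 [0.55275785 0.17533721 0.025     ] [0.57441297 0.19962513 0.04771973]
```

Call:
{"op": "send_rows", "data": {
  "deltas": [
    {"dx":-4,"dy":-21,"dz":-22,"rx":0,"ry":0,"rz":0},
    {"dx":-8,"dy":-42,"dz":-46,"rx":0,"ry":0,"rz":0},
    {"dx":-12,"dy":-63,"dz":-70,"rx":0,"ry":0,"rz":0},
    {"dx":-15,"dy":-80,"dz":-90,"rx":0,"ry":0,"rz":0},
    {"dx":-17,"dy":-90,"dz":-102,"rx":0,"ry":0,"rz":0}
  ]
}}

```text
clock: 4.33
tcp_pos: [0.5569, 0.1743, 0.0427]
orientation: [2.053, 1.618, -0.736]
contact_force: [0.0, -0.1, 0.3]
grip_width: 0.085
gripper_force: 0.0
```

Call:
{"op": "send_rows", "data": {
  "deltas": [
    {"dx":0,"dy":0,"dz":0,"rx":0,"ry":0,"rz":0},
    {"dx":0,"dy":0,"dz":0,"rx":0,"ry":0,"rz":0},
    {"dx":0,"dy":0,"dz":0,"rx":0,"ry":0,"rz":0}
  ]
}}

```text
clock: 4.58
tcp_pos: [0.5586, 0.1787, 0.0431]
orientation: [2.049, 1.622, -0.732]
contact_force: [0.0, 0.1, -0.3]
grip_width: 0.085
gripper_force: 0.0
```

```bash
python3 -c "
from h import *
st()"
```

```text
4.58 j [-1.05  0.96  0.64  1.64 -0.02  1.16 -0.73] tcp [558.6 178.7  43.1] grasp [559.8 183.6  49.3] toolz [-0.141 -0.621 -0.771] y [ 0.974 -0.228  0.005] tilt -39.5 F [ 0.   0.1 -0.3] w 85.0 0.0
```

Call:
{"op": "send_rows", "data": {
  "deltas": [
    {"dx":-3,"dy":-4,"dz":-11,"rx":0,"ry":0,"rz":0},
    {"dx":-7,"dy":-9,"dz":-24,"rx":0,"ry":0,"rz":0},
    {"dx":-7,"dy":-9,"dz":-25,"rx":0,"ry":0,"rz":0},
    {"dx":-7,"dy":-9,"dz":-25,"rx":0,"ry":0,"rz":0},
    {"dx":-7,"dy":-9,"dz":-25,"rx":0,"ry":0,"rz":0}
  ]
}}

```text
clock: 5.0
tcp_pos: [0.5506, 0.1689, 0.0157]
orientation: [2.046, 1.622, -0.738]
contact_force: [0.6, -0.3, -0.1]
grip_width: 0.0852
gripper_force: 0.0
```

```bash
python3 -c "
from h import *
st()
f=grab('wrist'); P=cloud(f); cv2.imwrite('pics/w3.png',f['frame'])
hsv=cv2.cvtColor(f['frame'],cv2.COLOR_BGR2HSV)
m=(cv2.inRange(hsv,(5,60,50),(30,255,255))>0)&(np.hypot(P[...,0]-.553,P[...,1]-.176)<.03)
k=np.argwhere(m)[:,::-1].astype(np.float32); print(P[m].min(0),P[m].max(0),cv2.minEnclosingCircle(k))
"
```

```text
5.0 j [-1.04  0.99  0.63  1.66 -0.03  1.11 -0.74] tcp [550.6 168.9  15.7] grasp [551.8 173.9  21.9] toolz [-0.144 -0.624 -0.768] y [ 0.974 -0.227  0.003] tilt -39.8 F [ 0.6 -0.3 -0.1] w 85.2 0.0
[0.53464968 0.17163003 0.00571471] [0.57454049 0.200631   0.04699263] ((254.0, 266.1697998046875), 53.76839828491211)
```

Call:
{"op": "send_rows", "data": {
  "deltas": [
    {"dx":0,"dy":0,"dz":2,"rx":0,"ry":0,"rz":0},
    {"dx":0,"dy":0,"dz":2,"rx":0,"ry":0,"rz":0},
    {"dx":0,"dy":0,"dz":2,"rx":0,"ry":0,"rz":0},
    {"dx":0,"dy":0,"dz":2,"rx":0,"ry":0,"rz":0},
    {"dx":0,"dy":0,"dz":2,"rx":0,"ry":0,"rz":0}
  ],
  "jaw": 20,
  "newtons": 80
}}

```text
clock: 5.47
tcp_pos: [0.5505, 0.1686, 0.0178]
orientation: [2.047, 1.621, -0.739]
contact_force: [-1.0, 1.9, 4.1]
grip_width: 0.0415
gripper_force: 80.0
```

Call:
{"op": "send_rows", "data": {
  "deltas": [
    {"dx":0,"dy":0,"dz":0,"rx":0,"ry":0,"rz":0},
    {"dx":0,"dy":0,"dz":0,"rx":0,"ry":0,"rz":0},
    {"dx":0,"dy":0,"dz":0,"rx":0,"ry":0,"rz":0}
  ]
}}

```text
clock: 5.72
tcp_pos: [0.5506, 0.1687, 0.0176]
orientation: [2.047, 1.622, -0.738]
contact_force: [0.3, 2.4, 5.3]
grip_width: 0.0412
gripper_force: 80.1
```

```bash
python3 - <<'E'
from h import *
st()
# arc plan: TCP deltas per 6 deg about heel axis, from current tcp
o=r.get_obs(); M=R.from_rotvec(o["orientation"]).as_matrix(); p=o["tcp_pos"]*1000
H=np.array([516.7,23.2,0]); e=np.array([.974,-.227,0])
for a in range(0,91,6):
    Q=R.from_rotvec(e*np.radians(a)); q=H+Q.apply(p-H); print(a,(q-p).round(1))
E
```

```text
5.72 j [-1.05  0.99  0.63  1.66 -0.03  1.12 -0.74] tcp [550.6 168.7  17.6] grasp [551.7 173.7  23.8] toolz [-0.144 -0.624 -0.768] y [ 0.974 -0.228  0.003] tilt -39.8 F [0.3 2.4 5.3] w 41.2 80.1
0 [0. 0. 0.]
6 [-0.6 -2.6 15.5]
12 [-1.6 -6.8 30.7]
18 [ -2.9 -12.4  45.3]
24 [ -4.6 -19.6  59.2]
30 [ -6.5 -28.1  72.3]
36 [ -8.8 -37.9  84.4]
42 [-11.4 -48.9  95.4]
48 [-14.2 -60.9 105.2]
54 [-17.2 -73.9 113.6]
60 [-20.4 -87.6 120.6]
66 [ -23.8 -102.   126. ]
72 [ -27.2 -116.9  129.9]
78 [ -30.8 -132.   132.1]
84 [ -34.3 -147.4  132.8]
90 [ -37.9 -162.7  131.7]
```

Call:
{"op": "send_rows", "data": {
  "deltas": [
    {"dx":-0.6,"dy":-2.6,"dz":15,"rx":5.84,"ry":-1.36,"rz":0},
    {"dx":-1.6,"dy":-6.8,"dz":30,"rx":11.7,"ry":-2.7,"rz":0},
    {"dx":-2.9,"dy":-12.4,"dz":44.5,"rx":17.5,"ry":-4.1,"rz":0},
    {"dx":-4.6,"dy":-19.6,"dz":58.5,"rx":23.4,"ry":-5.4,"rz":0},
    {"dx":-6.5,"dy":-28.1,"dz":71.5,"rx":29.2,"ry":-6.8,"rz":0}
  ]
}}

```text
clock: 6.13
tcp_pos: [0.5435, 0.1404, 0.0894]
orientation: [2.375, 1.882, -0.197]
contact_force: [-0.0, -0.5, -2.1]
grip_width: 0.0412
gripper_force: 81.9
```

Call:
{"op": "send_rows", "data": {
  "deltas": [
    {"dx":-2.3,"dy":-9.8,"dz":12,"rx":5.84,"ry":-1.36,"rz":0},
    {"dx":-4.9,"dy":-20.8,"dz":23,"rx":11.7,"ry":-2.7,"rz":0},
    {"dx":-7.7,"dy":-32.8,"dz":32.8,"rx":17.5,"ry":-4.1,"rz":0},
    {"dx":-10.7,"dy":-45.8,"dz":41.2,"rx":23.4,"ry":-5.4,"rz":0},
    {"dx":-13.9,"dy":-59.5,"dz":48,"rx":29.2,"ry":-6.8,"rz":0}
  ]
}}

```text
clock: 6.55
tcp_pos: [0.5295, 0.0798, 0.1379]
orientation: [-2.269, -1.797, -0.411]
contact_force: [-0.1, -0.1, -3.7]
grip_width: 0.0414
gripper_force: 81.9
```

Call:
{"op": "send_rows", "data": {
  "deltas": [
    {"dx":0,"dy":0,"dz":0,"rx":0,"ry":0,"rz":0},
    {"dx":0,"dy":0,"dz":0,"rx":0,"ry":0,"rz":0}
  ]
}}

```text
clock: 6.72
tcp_pos: [0.5297, 0.0759, 0.1369]
orientation: [-2.28, -1.788, -0.404]
contact_force: [0.4, 0.0, -1.7]
grip_width: 0.0413
gripper_force: 81.9
```

```bash
python3 - <<'E'
from h import *
st()
f=grab("side"); cv2.imwrite("pics/s1.png",cv2.resize(f["frame"][130:330,150:350],None,fx=3,fy=3,interpolation=cv2.INTER_CUBIC)); np.savez("/tmp/s1.npz",**f)
E
```

```text
6.72 j [-0.25  0.37  0.23  2.08 -0.67  0.71  0.23] tcp [529.7  75.9 136.9] grasp [529.   73.2 144.4] toolz [ 0.081  0.334 -0.939] y [ 0.971 -0.239 -0.001] tilt 20.1 F [ 0.4  0.  -1.7] w 41.3 81.9
```

View pics/s1.png

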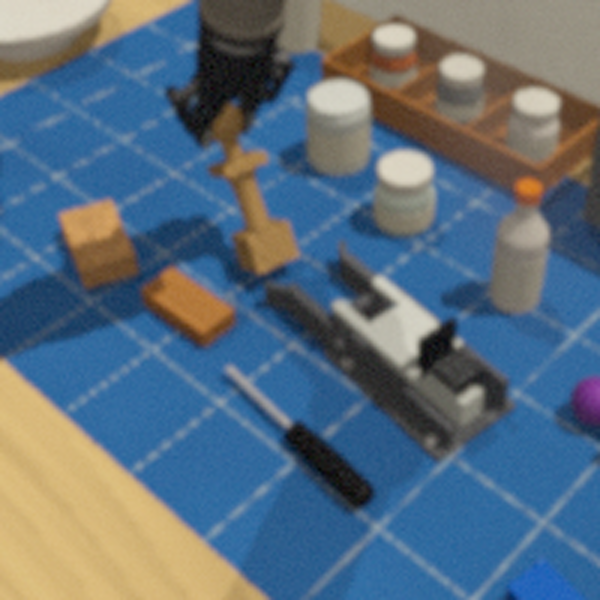

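The post is at about 60° with the hand, foot near (265,265) in the crop. I'll ease down until the heel bears on the bench.

Call:
{"op": "send_rows", "data": {
  "deltas": [
    {"dx":0,"dy":0,"dz":-1,"rx":0,"ry":0,"rz":0},
    {"dx":0,"dy":0,"dz":-1,"rx":0,"ry":0,"rz":0},
    {"dx":0,"dy":0,"dz":-1,"rx":0,"ry":0,"rz":0}
  ]
}}

```text
clock: 7.02
tcp_pos: [0.5292, 0.0826, 0.135]
orientation: [-2.267, -1.802, -0.4]
contact_force: [0.1, -0.5, -2.2]
grip_width: 0.041
gripper_force: 82.1
```

Call:
{"op": "send_rows", "data": {
  "deltas": [
    {"dx":0,"dy":0,"dz":-1,"rx":0,"ry":0,"rz":0},
    {"dx":0,"dy":0,"dz":-1,"rx":0,"ry":0,"rz":0},
    {"dx":0,"dy":0,"dz":-1,"rx":0,"ry":0,"rz":0}
  ]
}}

```text
clock: 7.27
tcp_pos: [0.5295, 0.0822, 0.1349]
orientation: [-2.268, -1.799, -0.402]
contact_force: [-1.3, 1.6, 3.0]
grip_width: 0.0412
gripper_force: 82.4
```

```bash
python3 - <<'E'
from h import *
st()
f=grab("top"); P=cloud(f); hsv=cv2.cvtColor(f["frame"],cv2.COLOR_BGR2HSV)
for n in("side","top"):
    f=grab(n); P=cloud(f); hsv=cv2.cvtColor(f["frame"],cv2.COLOR_BGR2HSV)
    m=(cv2.inRange(hsv,(5,70,50),(25,255,255))>0)&(P[...,0]>.46)&(P[...,0]<.57)&(P[...,1]>-.03)&(P[...,1]<.1)&(P[...,2]>-.01)&(P[...,2]<.17)
    q=P[m]*1000; i=q[:,2].argmin(); print(n,len(q),np.percentile(q,[0,2,50,98,100],axis=0).round(1).tolist(),q[i])
E
```

```text
7.27 j [-0.26  0.38  0.23  2.08 -0.68  0.71  0.24] tcp [529.5  82.2 134.9] grasp [528.9  79.5 142.4] toolz [ 0.077  0.336 -0.939] y [ 0.974 -0.227 -0.001] tilt 20.2 F [-1.3  1.6  3. ] w 41.2 82.4
side 576 [[479.6, -27.4, -1.5], [483.2, -23.2, 22.8], [511.3, 22.1, 69.2], [538.0, 69.8, 162.6], [548.8, 73.4, 167.7]] [504.34737111   1.41182814  -1.46081831]
top 32 [[515.7, 85.2, 152.6], [516.3, 87.0, 153.0], [528.4, 91.7, 161.5], [542.3, 99.0, 167.0], [543.6, 99.0, 167.2]] [516.61243987  92.71270372 152.59008794]
```

Call:
{"op": "send_rows", "data": {
  "deltas": [
    {"dx":0,"dy":-8.5,"dz":3.7,"rx":2.92,"ry":-0.68,"rz":0},
    {"dx":0,"dy":-17,"dz":7,"rx":5.84,"ry":-1.36,"rz":0},
    {"dx":0,"dy":-25.5,"dz":9.7,"rx":8.8,"ry":-2,"rz":0},
    {"dx":0,"dy":-34,"dz":12,"rx":11.7,"ry":-2.7,"rz":0},
    {"dx":0,"dy":-43,"dz":13.6,"rx":14.6,"ry":-3.4,"rz":0}
  ]
}}

```text
clock: 7.83
tcp_pos: [0.5298, 0.0364, 0.1482]
orientation: [-2.104, -1.665, -0.667]
contact_force: [-1.1, -0.1, -2.6]
grip_width: 0.0412
gripper_force: 81.9
```

Call:
{"op": "send_rows", "data": {
  "deltas": [
    {"dx":0,"dy":-9,"dz":1.4,"rx":2.92,"ry":-0.68,"rz":0},
    {"dx":0,"dy":-18,"dz":2.1,"rx":5.84,"ry":-1.36,"rz":0},
    {"dx":0,"dy":-27,"dz":2.4,"rx":8.8,"ry":-2,"rz":0},
    {"dx":0,"dy":-36,"dz":1.8,"rx":11.7,"ry":-2.7,"rz":0},
    {"dx":0,"dy":-45,"dz":1,"rx":14.6,"ry":-3.4,"rz":0}
  ]
}}

```text
clock: 8.25
tcp_pos: [0.5282, -0.0073, 0.15]
orientation: [-1.915, -1.517, -0.898]
contact_force: [-6.4, 1.9, 7.4]
grip_width: 0.0409
gripper_force: 82.6
```

Call:
{"op": "send_rows", "data": {
  "deltas": [
    {"dx":0,"dy":0,"dz":0,"rx":0,"ry":0,"rz":0},
    {"dx":0,"dy":0,"dz":0,"rx":0,"ry":0,"rz":0}
  ]
}}

```text
clock: 8.42
tcp_pos: [0.5282, -0.0078, 0.1499]
orientation: [-1.918, -1.515, -0.896]
contact_force: [-5.5, 0.4, 10.4]
grip_width: 0.041
gripper_force: 82.9
```

```bash
python3 - <<'E'
from h import *
st()
f=grab("side"); cv2.imwrite("pics/s2.png",cv2.resize(f["frame"][130:330,150:350],None,fx=3,fy=3,interpolation=cv2.INTER_CUBIC)); np.savez("/tmp/s2.npz",**f)
f=grab("wrist");np.savez("/tmp/w4.npz",**f); cv2.imwrite("pics/w4.png",f["frame"])
E
```

```text
8.42 j [ 0.28  0.54  0.1   2.05 -1.1   1.1   0.95] tcp [528.2  -7.8 149.9] grasp [526.8 -13.8 155. ] toolz [ 0.173  0.75  -0.638] y [ 0.973 -0.229 -0.005] tilt 50.3 F [-5.5  0.4 10.4] w 41.0 82.9
```

View pics/s2.png

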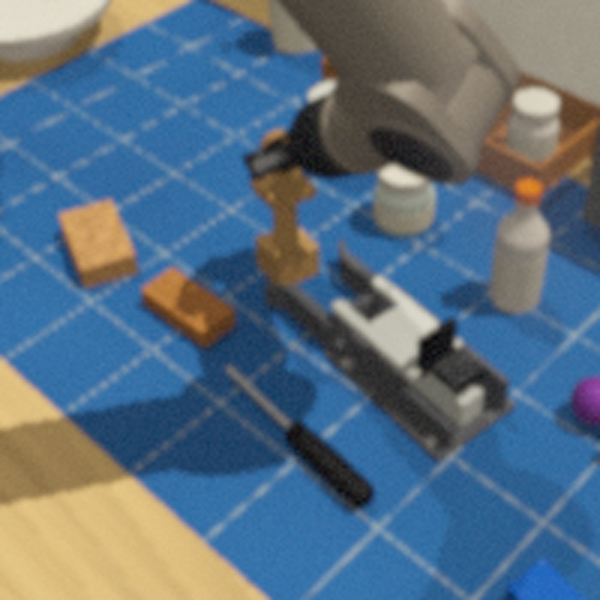

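The post stands, foot at about (290,262) in the crop, just in front of the guides. I'll ease the press, yaw +5° to the stall axis, and check how upright it is.

Call:
{"op": "send_rows", "data": {
  "deltas": [
    {"dx":0,"dy":0,"dz":1.5,"rx":0,"ry":0,"rz":1.5},
    {"dx":0,"dy":0,"dz":1.5,"rx":0,"ry":0,"rz":3},
    {"dx":0,"dy":0,"dz":1.5,"rx":0,"ry":0,"rz":5.3},
    {"dx":0,"dy":0,"dz":1.5,"rx":0,"ry":0,"rz":5.3},
    {"dx":0,"dy":0,"dz":1.5,"rx":0,"ry":0,"rz":5.3}
  ]
}}

```text
clock: 8.93
tcp_pos: [0.5303, -0.0078, 0.1503]
orientation: [-1.835, -1.596, -0.855]
contact_force: [0.1, 1.0, -2.8]
grip_width: 0.0414
gripper_force: 82.0
```

```bash
cat > post.py <<'E'
from h import *
S=np.array([516.4,-98.7]); YS=np.array([.136,.991]); XS=np.array([.991,-.136])
def post(c,tag,hi=.15):
    f=grab("side"); P=cloud(f); hsv=cv2.cvtColor(f["frame"],cv2.COLOR_BGR2HSV)
    ok=(cv2.inRange(hsv,(5,70,60),(25,255,255))>0)&(np.abs(P[...,:2]*1000-c).max(-1)<45)&(P[...,2]>.002)
    q=P[ok]*1000; rel=q[:,:2]-S
    for lo,h in((4,36),(44,100),(108,116),(125,135),(140,180)):
        k=(q[:,2]>lo)&(q[:,2]<h)
        if k.sum()>3: print(tag,lo,k.sum(),"xs",np.percentile(rel[k]@XS,[3,50,97]).round(1),"ys",np.percentile(rel[k]@YS,[3,50,97]).round(1))
    # pixel-centre of shaft rows vs projection of vertical line
    v,u=np.where(ok); print("expected px",[proj(f,[c[0]/1e3,c[1]/1e3,z]).round(1).tolist() for z in(0,.07,.112)])
    for vv in range(v.min(),v.max()+1,6): w=u[v==vv]; print(vv,w.min(),w.max(),end="; ") if len(w) else 0
    print(); return f
E
python3 - <<'E'
from post import *
st(); f=post(np.array([526.5,-15]),"p")
E
```

```text
8.93 j [ 0.27  0.56  0.1   1.99 -1.03  1.15  0.95] tcp [530.3  -7.8 150.3] grasp [529.4 -13.9 155.4] toolz [ 0.105  0.759 -0.642] y [ 0.99  -0.138 -0.001] tilt 49.9 F [ 0.1  1.  -2.8] w 41.4 82.0
p 4 133 xs [-24.8 -17.7  18.4] ys [49.6 53.3 92.5]
p 44 81 xs [-11.8  -6.    6.3] ys [63.9 69.  79.3]
p 108 24 xs [-23.8 -13.4  16.8] ys [54.8 58.3 88.6]
p 125 16 xs [-9.7 -4.   8.2] ys [71.6 74.8 81.8]
p 140 27 xs [-28.2  -8.4   6.4] ys [42.9 85.5 93.9]
expected px [[245.4, 218.6], [244.5, 202.3], [243.9, 192.0]]
173 242 245; 179 239 239; 191 235 254; 197 242 249; 203 244 248; 209 239 255; 215 238 256; 221 241 253;
```

Call:
{"op": "send_rows", "data": {
  "deltas": [
    {"dx":-0.6,"dy":-3,"dz":0,"rx":1.3,"ry":-0.2,"rz":0},
    {"dx":-1.2,"dy":-6,"dz":-0.5,"rx":2.6,"ry":-0.4,"rz":0},
    {"dx":-2,"dy":-9,"dz":-1,"rx":4,"ry":-0.55,"rz":0},
    {"dx":-2,"dy":-9,"dz":-1,"rx":4,"ry":-0.55,"rz":0},
    {"dx":-2,"dy":-9,"dz":-1,"rx":4,"ry":-0.55,"rz":0}
  ]
}}

```text
clock: 9.4
tcp_pos: [0.5279, -0.0169, 0.1503]
orientation: [-1.783, -1.549, -0.913]
contact_force: [-0.5, 0.3, 2.9]
grip_width: 0.0412
gripper_force: 82.5
```

```bash
python3 - <<'E'
from post import *
st(); f=post(np.array([526.5,-23]),"p")
E
```

```text
9.4 j [ 0.33  0.6   0.08  1.98 -1.05  1.21  1.  ] tcp [527.9 -16.9 150.3] grasp [527.  -23.3 155. ] toolz [ 0.112  0.805 -0.583] y [ 0.99  -0.139 -0.002] tilt 54.2 F [-0.5  0.3  2.9] w 41.2 82.5
p 4 130 xs [-25.8 -17.7  16.7] ys [50.  53.6 94. ]
p 44 78 xs [-13.   -7.7   4. ] ys [61.6 65.5 78.6]
p 108 35 xs [-24.9  -7.4  19.6] ys [49.1 52.9 73.4]
p 125 8 xs [-8.2 -4.   2.8] ys [63.9 65.8 68. ]
p 140 39 xs [-27.2  -7.2   8.7] ys [35.9 73.5 82.1]
expected px [[247.1, 219.7], [246.3, 203.5], [245.8, 193.1]]
175 244 248; 181 240 243; 193 237 256; 199 243 249; 205 244 249; 211 237 256; 217 237 256; 223 242 250;
```

Call:
{"op": "send_rows", "data": {
  "deltas": [
    {"dx":-0.7,"dy":-5,"dz":0.6,"rx":0,"ry":0,"rz":0},
    {"dx":-1.4,"dy":-10,"dz":0.6,"rx":0,"ry":0,"rz":0},
    {"dx":-2,"dy":-15,"dz":0.6,"rx":0,"ry":0,"rz":0},
    {"dx":-2.7,"dy":-20,"dz":0.6,"rx":0,"ry":0,"rz":0},
    {"dx":-3.4,"dy":-25,"dz":0.6,"rx":0,"ry":0,"rz":0}
  ]
}}

```text
clock: 9.87
tcp_pos: [0.5245, -0.0413, 0.1511]
orientation: [-1.782, -1.552, -0.912]
contact_force: [-1.4, 3.8, 2.3]
grip_width: 0.0413
gripper_force: 82.3
```

```bash
python3 - <<'E'
from post import *
st(); f=post(np.array([523,-47]),"p")
E
```

```text
9.87 j [ 0.36  0.61  0.1   1.96 -1.02  1.24  1.01] tcp [524.5 -41.3 151.1] grasp [523.6 -47.7 155.7] toolz [ 0.111  0.804 -0.585] y [ 0.991 -0.137 -0.001] tilt 54.1 F [-1.4  3.8  2.3] w 41.3 82.3
p 4 109 xs [-25.6 -21.9  17. ] ys [45.2 49.8 91.1]
p 44 91 xs [-23.7  -9.7   5.4] ys [50.9 60.8 88.9]
p 108 32 xs [-25.7 -10.   16.6] ys [31.2 34.3 46.2]
p 140 43 xs [-26.2  -9.9  14.7] ys [38.3 48.  60. ]
expected px [[251.7, 223.8], [251.0, 207.5], [250.6, 197.1]]
178 249 252; 184 245 249; 196 241 258; 202 246 252; 208 242 254; 214 238 257; 220 240 255;
```

The foot lags behind the ball: the post is tilted about 7° and dragging. I'll straighten it, let it settle on its foot, and push low on the foot instead.

Call:
{"op": "send_rows", "data": {
  "deltas": [
    {"dx":0,"dy":2,"dz":1.5,"rx":0,"ry":0,"rz":0},
    {"dx":1,"dy":7,"dz":1.5,"rx":0,"ry":0,"rz":0},
    {"dx":2,"dy":12,"dz":1,"rx":0,"ry":0,"rz":0},
    {"dx":2.3,"dy":16,"dz":0.5,"rx":0,"ry":0,"rz":0},
    {"dx":2.3,"dy":16,"dz":0,"rx":0,"ry":0,"rz":0}
  ]
}}

```text
clock: 10.33
tcp_pos: [0.5265, -0.0241, 0.1504]
orientation: [-1.782, -1.553, -0.91]
contact_force: [-1.3, 0.2, 2.5]
grip_width: 0.0408
gripper_force: 82.5
```

```bash
python3 - <<'E'
from post import *
st(); f=post(np.array([525.5,-31]),"p")
cv2.imwrite("pics/s3.png",cv2.resize(f["frame"][150:270,190:340],None,fx=5,fy=5,interpolation=cv2.INTER_CUBIC))
E
```

```text
10.33 j [ 0.33  0.6   0.09  1.97 -1.04  1.22  1.  ] tcp [526.5 -24.1 150.4] grasp [525.6 -30.5 155.1] toolz [ 0.109  0.803 -0.585] y [ 0.991 -0.136 -0.002] tilt 54.1 F [-1.3  0.2  2.5] w 40.8 82.5
p 4 125 xs [-27.2 -21.4  14.6] ys [49.9 53.9 94.2]
p 44 74 xs [-14.8  -8.8   2.3] ys [59.  64.1 77.2]
p 108 28 xs [-25.8 -12.3  14.4] ys [44.2 48.1 62.8]
p 125 5 xs [-6.4 -4.2 -0.7] ys [58.4 59.4 60.8]
p 140 39 xs [-21.   -9.6   8.7] ys [57.3 66.3 75.3]
expected px [[248.7, 221.0], [247.9, 204.8], [247.4, 194.4]]
176 245 249; 182 241 245; 194 238 256; 200 244 249; 206 243 250; 212 237 256; 218 238 255; 224 243 248;
```

View pics/s3.png

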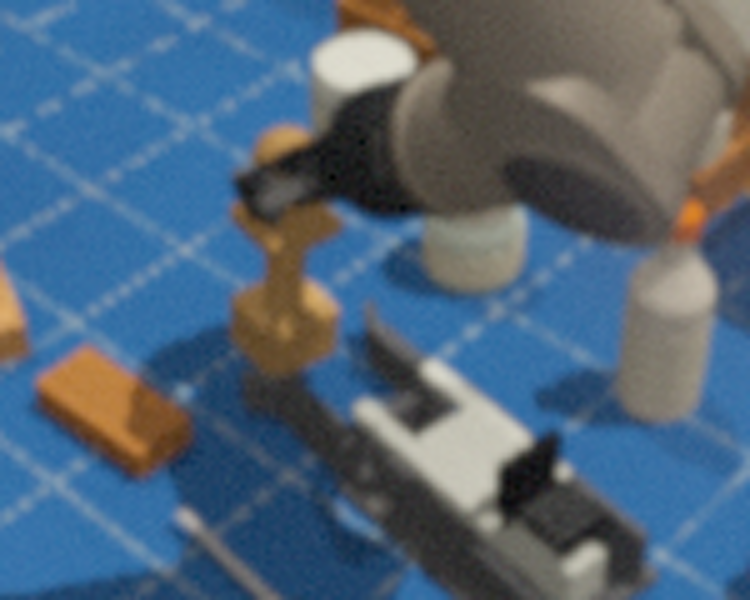

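Foot still at stall y about 75, x about 0, with the post nearly upright. I'll bring the ball back 5 mm, release and retract.

Call:
{"op": "send_rows", "data": {
  "deltas": [
    {"dx":0.5,"dy":3,"dz":0.3,"rx":0,"ry":0,"rz":0},
    {"dx":0.8,"dy":5.5,"dz":0,"rx":0,"ry":0,"rz":0},
    {"dx":0.8,"dy":5.5,"dz":0,"rx":0,"ry":0,"rz":0}
  ]
}}

```text
clock: 10.63
tcp_pos: [0.5275, -0.0193, 0.1505]
orientation: [-1.783, -1.552, -0.91]
contact_force: [-0.2, 0.1, -0.5]
grip_width: 0.0411
gripper_force: 82.5
```

Call:
{"op": "send_rows", "data": {
  "deltas": [
    {"dx":0,"dy":0,"dz":0,"rx":0,"ry":0,"rz":0},
    {"dx":0,"dy":0,"dz":0,"rx":0,"ry":0,"rz":0},
    {"dx":0,"dy":0,"dz":0,"rx":0,"ry":0,"rz":0},
    {"dx":0,"dy":0,"dz":0,"rx":0,"ry":0,"rz":0},
    {"dx":0,"dy":0,"dz":0,"rx":0,"ry":0,"rz":0}
  ],
  "jaw": 80
}}

```text
clock: 11.05
tcp_pos: [0.5275, -0.0198, 0.1506]
orientation: [-1.784, -1.552, -0.911]
contact_force: [0.3, 1.2, -0.9]
grip_width: 0.08
gripper_force: 0.0
```

Call:
{"op": "send_rows", "data": {
  "deltas": [
    {"dx":-2,"dy":-16,"dz":12,"rx":0,"ry":0,"rz":0},
    {"dx":-4,"dy":-32,"dz":24,"rx":0,"ry":0,"rz":0},
    {"dx":-6,"dy":-48,"dz":36,"rx":0,"ry":0,"rz":0},
    {"dx":-9,"dy":-64,"dz":60,"rx":0,"ry":0,"rz":0},
    {"dx":-9,"dy":-64,"dz":90,"rx":0,"ry":0,"rz":0}
  ]
}}

```text
clock: 11.47
tcp_pos: [0.5175, -0.0872, 0.2397]
orientation: [-1.79, -1.547, -0.908]
contact_force: [1.3, -0.2, -0.2]
grip_width: 0.0801
gripper_force: 0.0
```

```bash
python3 - <<'E'
from post import *
st(); f=post(np.array([526,-24]),"p")
f=grab("top"); P=cloud(f)*1000
m=(np.abs(P[...,:2]-[526,-24]).max(-1)<60)&(P[...,2]>90)&(P[...,2]<190)
q=P[m]; print(len(q))
for lo,hi in((95,125),(140,185)):
    k=q[(q[:,2]>lo)&(q[:,2]<hi)]
    if len(k): rel=k[:,:2]-S; print(lo,len(k),"xs",np.percentile(rel@XS,[2,50,98]).round(1),"ys",np.percentile(rel@YS,[2,50,98]).round(1),k[:,2].max())
E
```

```text
11.47 j [ 0.39  0.5   0.16  1.88 -0.93  1.4   0.88] tcp [517.5 -87.2 239.7] grasp [516.6 -93.6 244.4] toolz [ 0.112  0.802 -0.587] y [ 0.99  -0.142 -0.005] tilt 53.9 F [ 1.3 -0.2 -0.2] w 80.1 0.0
p 4 131 xs [-27.1 -20.5  14.6] ys [57.1 60.5 99.1]
p 44 79 xs [-13.6  -8.3   7.5] ys [68.6 73.7 87. ]
p 108 36 xs [-25.8 -11.1  19.2] ys [57.3 62.1 90.1]
p 125 15 xs [-10.8  -5.9   1.6] ys [70.7 74.  81.2]
p 140 117 xs [-21.  -11.4   1.9] ys [60.  70.  88.9]
expected px [[247.2, 219.9], [246.4, 203.7], [245.9, 193.3]]
174 241 243; 180 238 247; 186 240 249; 192 235 255; 198 241 247; 204 242 247; 210 236 254; 216 236 254; 222 241 248; 
257
95 99 xs [-23.7 -15.2  24.6] ys [ 58.2  79.1 107.3] 121.86630316611802
140 158 xs [-19.8  -1.8  19. ] ys [ 62.1  81.3 101.2] 183.0647188567698
```

The post stands upright at stall (x about -0.5, y about 81). Next the hand goes over it to the outer side, tilted, fingers shut, ready to push low.

Call:
{"op": "send_rows", "data": {
  "deltas": [
    {"dx":2,"dy":5,"dz":20,"rx":-6.1,"ry":0.84,"rz":0},
    {"dx":4,"dy":15,"dz":40,"rx":-12.3,"ry":1.7,"rz":0},
    {"dx":6,"dy":30,"dz":60,"rx":-18.4,"ry":2.5,"rz":0},
    {"dx":8,"dy":50,"dz":65,"rx":-24.6,"ry":3.4,"rz":0},
    {"dx":10,"dy":70,"dz":65,"rx":-30.7,"ry":4.2,"rz":0}
  ],
  "jaw": 0,
  "newtons": 40
}}

```text
clock: 11.98
tcp_pos: [0.5298, -0.0138, 0.3081]
orientation: [-2.151, -1.871, -0.443]
contact_force: [1.7, 0.5, -1.4]
grip_width: 0.0195
gripper_force: 0.0
```

Call:
{"op": "send_rows", "data": {
  "deltas": [
    {"dx":2,"dy":16,"dz":0,"rx":-6.1,"ry":0.84,"rz":0},
    {"dx":4,"dy":32,"dz":0,"rx":-12.3,"ry":1.7,"rz":0},
    {"dx":6,"dy":50,"dz":0,"rx":-18.4,"ry":2.5,"rz":0},
    {"dx":8,"dy":70,"dz":0,"rx":-24.6,"ry":3.4,"rz":0},
    {"dx":10,"dy":90,"dz":0,"rx":-30.7,"ry":4.2,"rz":0}
  ]
}}

```text
clock: 12.4
tcp_pos: [0.5386, 0.0773, 0.3064]
orientation: [2.294, 1.997, -0.157]
contact_force: [0.2, -0.3, -1.4]
grip_width: -0.0
gripper_force: 0.0
```

Call:
{"op": "send_rows", "data": {
  "deltas": [
    {"dx":2,"dy":16,"dz":-10,"rx":-6.1,"ry":0.84,"rz":0},
    {"dx":4,"dy":32,"dz":-25,"rx":-12.3,"ry":1.7,"rz":0},
    {"dx":6,"dy":48,"dz":-45,"rx":-18.4,"ry":2.5,"rz":0},
    {"dx":8,"dy":60,"dz":-70,"rx":-24.6,"ry":3.4,"rz":0},
    {"dx":9,"dy":70,"dz":-100,"rx":-31.7,"ry":4.4,"rz":0}
  ]
}}

```text
clock: 12.82
tcp_pos: [0.5484, 0.1483, 0.2061]
orientation: [1.954, 1.702, -0.704]
contact_force: [0.3, -0.2, -0.4]
grip_width: -0.0004
gripper_force: 0.0
```

Call:
{"op": "send_rows", "data": {
  "deltas": [
    {"dx":0,"dy":0,"dz":-25,"rx":0,"ry":0,"rz":0},
    {"dx":0,"dy":0,"dz":-50,"rx":0,"ry":0,"rz":0},
    {"dx":0,"dy":0,"dz":-70,"rx":0,"ry":0,"rz":0},
    {"dx":0,"dy":0,"dz":-70,"rx":0,"ry":0,"rz":0},
    {"dx":0,"dy":0,"dz":-70,"rx":0,"ry":0,"rz":0}
  ]
}}

```text
clock: 13.23
tcp_pos: [0.5466, 0.1459, 0.1347]
orientation: [1.955, 1.705, -0.712]
contact_force: [0.5, -0.1, 0.2]
grip_width: 0.0004
gripper_force: 0.0
```

```bash
cat >> post.py <<'E'
def tcp():
    p=r.get_obs()["tcp_pos"]*1000; q=p[:2]-S; print("tcp xs,ys,z",(q@XS).round(1),(q@YS).round(1),p[2].round(1))
E
python3 - <<'E'
from post import *
st();tcp()
E
```

```text
13.23 j [-0.71  0.67  0.1   1.7   0.44  1.31 -0.98] tcp [546.6 145.9 134.7] grasp [547.4 151.  140.9] toolz [-0.089 -0.636 -0.767] y [ 0.991 -0.137 -0.001] tilt -39.8 F [ 0.5 -0.1  0.2] w 0.4 0.0
tcp xs,ys,z -3.3 246.6 134.7
```

Call:
{"op": "send_rows", "data": {
  "deltas": [
    {"dx":-2.5,"dy":-20,"dz":-24,"rx":0,"ry":0,"rz":0},
    {"dx":-5,"dy":-42,"dz":-48,"rx":0,"ry":0,"rz":0},
    {"dx":-8,"dy":-66,"dz":-72,"rx":0,"ry":0,"rz":0},
    {"dx":-11,"dy":-90,"dz":-94,"rx":0,"ry":0,"rz":0},
    {"dx":-12,"dy":-106,"dz":-107,"rx":0,"ry":0,"rz":0}
  ]
}}

```text
clock: 13.65
tcp_pos: [0.5351, 0.0377, 0.0287]
orientation: [1.958, 1.702, -0.709]
contact_force: [-0.8, 0.1, 0.3]
grip_width: 0.0004
gripper_force: 0.0
```

Call:
{"op": "send_rows", "data": {
  "deltas": [
    {"dx":0,"dy":0,"dz":0,"rx":0,"ry":0,"rz":0},
    {"dx":0,"dy":0,"dz":0,"rx":0,"ry":0,"rz":0}
  ]
}}

```text
clock: 13.82
tcp_pos: [0.5361, 0.0396, 0.0297]
orientation: [1.959, 1.702, -0.707]
contact_force: [1.1, 1.3, 0.7]
grip_width: -0.0001
gripper_force: 0.0
```

```bash
python3 - <<'E'
from post import *
st();tcp(); f=post(np.array([526,-24]),"p")
E
```

```text
13.82 j [-0.61  0.76  0.14  1.87  0.53  1.02 -1.02] tcp [536.1  39.6  29.7] grasp [536.8  44.7  35.9] toolz [-0.087 -0.634 -0.768] y [ 0.99  -0.139  0.002] tilt -39.7 F [1.1 1.3 0.7] w -0.1 0.0
tcp xs,ys,z 0.7 139.7 29.7
p 4 138 xs [-26.5 -19.3  14.9] ys [ 58.   61.1 103.5]
p 44 80 xs [-14.   -7.5   3.6] ys [69.5 75.1 87.6]
p 108 61 xs [-26.3 -14.9  21.7] ys [ 58.6  67.2 108.4]
p 125 16 xs [-11.1  -4.7   6.6] ys [74.1 78.5 83.6]
p 140 161 xs [-21.3  -9.   10.7] ys [63.  73.2 93.4]
expected px [[247.2, 219.9], [246.4, 203.7], [245.9, 193.3]]
173 242 244; 179 237 250; 185 238 248; 191 233 254; 197 240 247; 203 242 247; 209 235 254; 215 236 254; 221 240 250;
```

Call:
{"op": "send_rows", "data": {
  "deltas": [
    {"dx":-1,"dy":-8,"dz":-1.5,"rx":0,"ry":0,"rz":0},
    {"dx":-2.4,"dy":-16,"dz":-3,"rx":0,"ry":0,"rz":0},
    {"dx":-3.5,"dy":-23,"dz":-3,"rx":0,"ry":0,"rz":0},
    {"dx":-4.4,"dy":-29,"dz":-3,"rx":0,"ry":0,"rz":0},
    {"dx":-5.2,"dy":-35,"dz":-3,"rx":0,"ry":0,"rz":0}
  ]
}}

```text
clock: 14.28
tcp_pos: [0.5306, 0.0052, 0.0259]
orientation: [1.957, 1.704, -0.706]
contact_force: [1.1, 3.0, 3.3]
grip_width: -0.0001
gripper_force: 1.8
```

Call:
{"op": "send_rows", "data": {
  "deltas": [
    {"dx":-0.7,"dy":-5,"dz":0,"rx":0,"ry":0,"rz":0},
    {"dx":-1.4,"dy":-10,"dz":0,"rx":0,"ry":0,"rz":0},
    {"dx":-2,"dy":-15,"dz":0,"rx":0,"ry":0,"rz":0}
  ]
}}

```text
clock: 14.53
tcp_pos: [0.5285, -0.0098, 0.0256]
orientation: [1.957, 1.704, -0.706]
contact_force: [0.8, 4.1, 4.0]
grip_width: -0.0
gripper_force: 2.0
```

```bash
python3 - <<'E'
from post import *
st();tcp(); f=post(np.array([523,-50]),"p")
E
```

```text
14.53 j [-0.57  0.75  0.17  1.93  0.58  0.95 -1.01] tcp [528.5  -9.8  25.6] grasp [529.2  -4.7  31.8] toolz [-0.086 -0.634 -0.769] y [ 0.991 -0.137  0.002] tilt -39.7 F [0.8 4.1 4. ] w -0.0 2.0
tcp xs,ys,z -0.1 89.7 25.6
p 4 126 xs [-26.9  -7.8  33.5] ys [23.5 26.4 84.4]
p 44 83 xs [-14.5  -9.4   3.4] ys [35.4 40.1 54.2]
p 108 51 xs [-27.3 -18.9  16.3] ys [23.9 34.1 70.8]
p 125 16 xs [-11.8  -4.5   6.3] ys [39.6 43.  49.6]
p 140 169 xs [-22.   -9.6  10.6] ys [29.2 40.1 59.7]
expected px [[252.4, 224.2], [251.7, 207.9], [251.3, 197.5]]
179 247 253; 185 243 257; 191 246 255; 197 240 261; 203 246 254; 209 248 254; 215 241 261; 221 242 263; 227 252 257;
```

Pushing works: the post is upright at stall y about 47. Continuing.

Call:
{"op": "send_rows", "data": {
  "deltas": [
    {"dx":-0.7,"dy":-5,"dz":0,"rx":0,"ry":0,"rz":0},
    {"dx":-1.4,"dy":-10,"dz":0,"rx":0,"ry":0,"rz":0},
    {"dx":-2,"dy":-15,"dz":0,"rx":0,"ry":0,"rz":0},
    {"dx":-2.7,"dy":-20,"dz":0,"rx":0,"ry":0,"rz":0},
    {"dx":-3.4,"dy":-25,"dz":0,"rx":0,"ry":0,"rz":0}
  ]
}}

```text
clock: 15.0
tcp_pos: [0.5246, -0.0355, 0.0254]
orientation: [1.957, 1.704, -0.708]
contact_force: [0.9, 3.1, 1.1]
grip_width: -0.0003
gripper_force: 1.3
```

Call:
{"op": "send_rows", "data": {
  "deltas": [
    {"dx":-0.7,"dy":-5,"dz":0,"rx":0,"ry":0,"rz":0},
    {"dx":-1.4,"dy":-10,"dz":0,"rx":0,"ry":0,"rz":0},
    {"dx":-2,"dy":-14,"dz":0,"rx":0,"ry":0,"rz":0},
    {"dx":-2.5,"dy":-18,"dz":0,"rx":0,"ry":0,"rz":0},
    {"dx":-2.9,"dy":-21,"dz":0,"rx":0,"ry":0,"rz":0}
  ]
}}

```text
clock: 15.42
tcp_pos: [0.5217, -0.0565, 0.0255]
orientation: [1.957, 1.703, -0.708]
contact_force: [1.2, 0.5, -0.4]
grip_width: 0.0002
gripper_force: 0.9
```

```bash
python3 - <<'E'
from post import *
st();tcp(); f=post(np.array([516,-97]),"p")
E
```

```text
15.42 j [-0.52  0.74  0.2   1.98  0.62  0.89 -0.99] tcp [521.7 -56.5  25.5] grasp [522.4 -51.4  31.6] toolz [-0.087 -0.635 -0.768] y [ 0.99  -0.138  0.001] tilt -39.7 F [ 1.2  0.5 -0.4] w 0.2 0.9
tcp xs,ys,z -0.5 42.5 25.5
p 4 56 xs [-27.7  -3.   30.5] ys [-22.7  -3.2  40.5]
p 44 92 xs [-14.8  -8.8   6. ] ys [-11.3  -6.9   6.5]
p 108 73 xs [-27.4 -15.9  19.9] ys [-22.5  -6.2  27.4]
p 125 17 xs [-12.1  -7.5   4.6] ys [-7.1 -4.2  1.8]
p 140 172 xs [-22.4 -10.7   9.6] ys [-18.3  -7.4  13.4]
expected px [[261.6, 232.6], [261.3, 216.2], [261.2, 205.7]]
186 260 261; 192 253 267; 198 255 265; 204 249 271; 210 253 266; 216 257 264; 222 250 271; 228 253 271;
```

Call:
{"op": "send_rows", "data": {
  "deltas": [
    {"dx":-0.2,"dy":-1.5,"dz":0,"rx":0,"ry":0,"rz":0},
    {"dx":-0.4,"dy":-3,"dz":0,"rx":0,"ry":0,"rz":0},
    {"dx":-0.5,"dy":-4,"dz":0,"rx":0,"ry":0,"rz":0},
    {"dx":-0.5,"dy":-4,"dz":0,"rx":0,"ry":0,"rz":0}
  ]
}}

```text
clock: 15.8
tcp_pos: [0.5215, -0.0599, 0.0255]
orientation: [1.957, 1.704, -0.707]
contact_force: [0.8, 1.7, -0.2]
grip_width: 0.0001
gripper_force: 0.7
```

Call:
{"op": "send_rows", "data": {
  "deltas": [
    {"dx":-0.2,"dy":-1.2,"dz":0,"rx":0,"ry":0,"rz":0},
    {"dx":-0.2,"dy":-1.2,"dz":0,"rx":0,"ry":0,"rz":0}
  ]
}}

```text
clock: 15.97
tcp_pos: [0.5213, -0.0611, 0.0255]
orientation: [1.957, 1.704, -0.707]
contact_force: [-0.3, 2.0, 0.4]
grip_width: -0.0001
gripper_force: 0.9
```

```bash
python3 - <<'E'
from post import *
st();tcp(); f=post(np.array([516,-101]),"p")
E
```

```text
15.97 j [-0.51  0.74  0.2   1.98  0.62  0.89 -0.99] tcp [521.3 -61.1  25.5] grasp [522.  -56.   31.7] toolz [-0.087 -0.634 -0.768] y [ 0.991 -0.137  0.001] tilt -39.7 F [-0.3  2.   0.4] w -0.1 0.9
tcp xs,ys,z -0.3 38.0 25.5
p 4 45 xs [-29.8  -9.8  30.4] ys [-26.5   1.8  36.7]
p 44 93 xs [-15.1  -8.8   5.4] ys [-16.3 -11.3   1.3]
p 108 64 xs [-27.1 -16.8  19.1] ys [-27.4 -14.9  22.5]
p 125 16 xs [-10.7  -7.7   4. ] ys [-11.3  -9.2  -1. ]
p 140 174 xs [-22.7 -10.3   9.1] ys [-22.7 -12.    8. ]
expected px [[262.5, 233.2], [262.3, 216.8], [262.2, 206.3]]
187 260 263; 193 254 268; 199 256 266; 205 250 272; 211 255 266; 217 258 264; 223 251 272; 229 254 269;
```

The foot is inside: centre at stall y about -2.4, outer face at +23, walls ending at +30. Now I'll retract and go over to the tab.

Call:
{"op": "send_rows", "data": {
  "deltas": [
    {"dx":2,"dy":14,"dz":8,"rx":0,"ry":0,"rz":0},
    {"dx":5,"dy":35,"dz":30,"rx":0,"ry":0,"rz":0},
    {"dx":8,"dy":60,"dz":60,"rx":0,"ry":0,"rz":0},
    {"dx":10,"dy":75,"dz":97,"rx":0,"ry":0,"rz":0},
    {"dx":10,"dy":75,"dz":135,"rx":0,"ry":0,"rz":0}
  ]
}}

```text
clock: 16.43
tcp_pos: [0.5312, 0.0178, 0.1611]
orientation: [1.953, 1.71, -0.707]
contact_force: [0.9, 1.1, 0.1]
grip_width: -0.0003
gripper_force: 0.0
```

Call:
{"op": "send_rows", "data": {
  "deltas": [
    {"dx":0,"dy":0,"dz":38,"rx":5,"ry":-0.7,"rz":0},
    {"dx":0,"dy":0,"dz":76,"rx":11,"ry":-1.5,"rz":0},
    {"dx":0,"dy":0,"dz":114,"rx":17,"ry":-2.3,"rz":0},
    {"dx":-2,"dy":-20,"dz":140,"rx":23,"ry":-3.2,"rz":0},
    {"dx":-6,"dy":-50,"dz":150,"rx":29,"ry":-4,"rz":0}
  ]
}}

```text
clock: 16.85
tcp_pos: [0.5276, -0.0338, 0.3157]
orientation: [2.267, 1.983, -0.19]
contact_force: [1.3, -0.6, -0.4]
grip_width: 0.0001
gripper_force: 0.0
```

Call:
{"op": "send_rows", "data": {
  "deltas": [
    {"dx":-5,"dy":-36,"dz":0,"rx":4,"ry":-0.5,"rz":0},
    {"dx":-10,"dy":-72,"dz":0,"rx":8,"ry":-1,"rz":0},
    {"dx":-14,"dy":-108,"dz":0,"rx":10.5,"ry":-1.4,"rz":0},
    {"dx":-19,"dy":-144,"dz":0,"rx":10.5,"ry":-1.4,"rz":0},
    {"dx":-24,"dy":-180,"dz":0,"rx":10.5,"ry":-1.4,"rz":0}
  ]
}}

```text
clock: 17.27
tcp_pos: [0.4992, -0.2193, 0.3105]
orientation: [-2.372, -2.058, -0.0]
contact_force: [0.9, 1.4, 0.2]
grip_width: -0.0
gripper_force: 0.0
```

```bash
python3 - <<'E'
from post import *
st();tcp()
for n,f in(("top0",dict(np.load("/tmp/top0.npz"))),("side",grab("side"))):
    P=cloud(f)*1000; rel=P[...,:2]-S; xs=rel@XS; ys=rel@YS
    for lo,hi in((60,70),(84,96)):
        m=(np.abs(xs)<40)&(ys<-130)&(ys>-215)&(P[...,2]>lo)&(P[...,2]<hi)
        print(n,lo,m.sum(),np.percentile(xs[m],[3,50,97]).round(1),np.percentile(ys[m],[3,50,97]).round(1),np.median(P[m][:,2]).round(1))
E
```

```text
17.27 j [ 0.04  0.2   0.3   1.8  -0.07  1.15  0.23] tcp [ 499.2 -219.3  310.5] grasp [ 499.2 -219.3  318.5] toolz [-0.001  0.001 -1.   ] y [ 0.99  -0.141 -0.001] tilt 0.1 F [0.9 1.4 0.2] w -0.0 0.0
tcp xs,ys,z -0.7 -121.8 310.5
top0 60 140 [-19.9  -2.1  18.4] [-191.8 -172.7 -142.1] 63.4
top0 84 37 [-20.9   1.2  18.6] [-148.9 -144.7 -141.5] 90.7
side 60 204 [-21.9  -2.7  16.9] [-194.  -172.7 -149.3] 63.3
side 84 55 [-22.8  -1.4  17.8] [-151.2 -148.8 -143. ] 89.7
```

Call:
{"op": "send_rows", "data": {
  "deltas": [
    {"dx":-4,"dy":-24,"dz":-20,"rx":0,"ry":0,"rz":0},
    {"dx":-7.4,"dy":-46,"dz":-45,"rx":0,"ry":0,"rz":0},
    {"dx":-7.4,"dy":-46.5,"dz":-85,"rx":0,"ry":0,"rz":0},
    {"dx":-7.4,"dy":-46.5,"dz":-125,"rx":0,"ry":0,"rz":0},
    {"dx":-7.4,"dy":-46.5,"dz":-160,"rx":0,"ry":0,"rz":0}
  ]
}}

```text
clock: 17.73
tcp_pos: [0.4922, -0.2628, 0.1483]
orientation: [-2.37, -2.059, 0.001]
contact_force: [0.7, -0.6, -0.4]
grip_width: -0.0004
gripper_force: 0.0
```

Call:
{"op": "send_rows", "data": {
  "deltas": [
    {"dx":0,"dy":0,"dz":-20,"rx":0,"ry":0,"rz":0},
    {"dx":0,"dy":0,"dz":-20,"rx":0,"ry":0,"rz":0},
    {"dx":0,"dy":0,"dz":-20,"rx":0,"ry":0,"rz":0}
  ]
}}

```text
clock: 17.98
tcp_pos: [0.4928, -0.2624, 0.1298]
orientation: [-2.367, -2.06, 0.002]
contact_force: [0.1, 0.2, 0.7]
grip_width: 0.0001
gripper_force: 0.0
```

```bash
python3 - <<'E'
from post import *
st();tcp()
E
```

```text
17.98 j [ 0.16  0.43  0.28  1.95 -0.17  0.78  0.39] tcp [ 492.8 -262.4  129.8] grasp [ 492.8 -262.4  137.8] toolz [-0.003  0.002 -1.   ] y [ 0.99  -0.138 -0.004] tilt 0.0 F [0.1 0.2 0.7] w 0.1 0.0
tcp xs,ys,z -1.2 -165.4 129.8
```

Call:
{"op": "send_rows", "data": {
  "deltas": [
    {"dx":-0.5,"dy":-4,"dz":-15,"rx":0,"ry":0,"rz":0},
    {"dx":-0.5,"dy":-4,"dz":-35,"rx":0,"ry":0,"rz":0},
    {"dx":-0.5,"dy":-4,"dz":-49,"rx":0,"ry":0,"rz":0},
    {"dx":-0.5,"dy":-4,"dz":-52,"rx":0,"ry":0,"rz":0},
    {"dx":-0.5,"dy":-4,"dz":-52,"rx":0,"ry":0,"rz":0}
  ]
}}

```text
clock: 18.4
tcp_pos: [0.4938, -0.2668, 0.0795]
orientation: [-2.37, -2.063, -0.001]
contact_force: [-0.1, 0.8, 1.2]
grip_width: 0.0005
gripper_force: 0.0
```

Call:
{"op": "send_rows", "data": {
  "deltas": [
    {"dx":0,"dy":0,"dz":-3,"rx":0,"ry":0,"rz":0},
    {"dx":0,"dy":0,"dz":-6,"rx":0,"ry":0,"rz":0},
    {"dx":0,"dy":0,"dz":-8,"rx":0,"ry":0,"rz":0},
    {"dx":0,"dy":0,"dz":-8,"rx":0,"ry":0,"rz":0}
  ]
}}

```text
clock: 18.73
tcp_pos: [0.4946, -0.2671, 0.0714]
orientation: [2.368, 2.062, 0.003]
contact_force: [1.5, -1.4, 2.3]
grip_width: -0.0001
gripper_force: 1.5
```

Call:
{"op": "send_rows", "data": {
  "deltas": [
    {"dx":0,"dy":0,"dz":-2,"rx":0,"ry":0,"rz":0},
    {"dx":0,"dy":0,"dz":-4,"rx":0,"ry":0,"rz":0},
    {"dx":0,"dy":0,"dz":-4,"rx":0,"ry":0,"rz":0}
  ]
}}

```text
clock: 18.98
tcp_pos: [0.4945, -0.267, 0.0669]
orientation: [2.368, 2.062, 0.002]
contact_force: [2.6, -1.3, 5.1]
grip_width: -0.0006
gripper_force: 2.6
```

```bash
python3 - <<'E'
from post import *
st();tcp()
E
```

```text
18.98 j [ 0.19  0.53  0.25  1.98 -0.21  0.65  0.44] tcp [ 494.5 -267.    66.9] grasp [ 494.5 -267.    74.9] toolz [ 0.002 -0.    -1.   ] y [ 0.99  -0.138  0.002] tilt 0.0 F [ 2.6 -1.3  5.1] w -0.6 2.6
tcp xs,ys,z 1.2 -169.8 66.9
```

Tab is down about 8 mm at 5 N. I'll press a little further and then push along stall +y.

Call:
{"op": "send_rows", "data": {
  "deltas": [
    {"dx":0,"dy":0,"dz":-1,"rx":0,"ry":0,"rz":0},
    {"dx":0,"dy":0,"dz":-2,"rx":0,"ry":0,"rz":0},
    {"dx":0,"dy":0,"dz":-2,"rx":0,"ry":0,"rz":0}
  ]
}}

```text
clock: 19.23
tcp_pos: [0.4945, -0.2671, 0.0651]
orientation: [2.369, 2.062, 0.002]
contact_force: [3.3, -1.4, 6.7]
grip_width: -0.0001
gripper_force: 3.1
```

Call:
{"op": "send_rows", "data": {
  "deltas": [
    {"dx":0.5,"dy":4,"dz":0,"rx":0,"ry":0,"rz":0},
    {"dx":1.1,"dy":8,"dz":0,"rx":0,"ry":0,"rz":0},
    {"dx":1.6,"dy":12,"dz":0,"rx":0,"ry":0,"rz":0},
    {"dx":2.2,"dy":16,"dz":0,"rx":0,"ry":0,"rz":0},
    {"dx":2.2,"dy":16,"dz":0,"rx":0,"ry":0,"rz":0}
  ]
}}

```text
clock: 19.65
tcp_pos: [0.4969, -0.2505, 0.0652]
orientation: [2.368, 2.063, 0.003]
contact_force: [3.0, -0.9, 6.1]
grip_width: -0.0003
gripper_force: 3.1
```

```bash
python3 - <<'E'
from post import *
st();tcp()
E
```

```text
19.65 j [ 0.16  0.53  0.25  1.99 -0.21  0.64  0.41] tcp [ 496.9 -250.5   65.2] grasp [ 496.8 -250.5   73.2] toolz [ 0.002  0.    -1.   ] y [ 0.991 -0.137  0.002] tilt 0.0 F [ 3.  -0.9  6.1] w -0.3 3.1
tcp xs,ys,z 1.3 -153.1 65.2
```

Call:
{"op": "send_rows", "data": {
  "deltas": [
    {"dx":0.7,"dy":5,"dz":0,"rx":0,"ry":0,"rz":0},
    {"dx":1.4,"dy":10,"dz":0,"rx":0,"ry":0,"rz":0},
    {"dx":2,"dy":15,"dz":0,"rx":0,"ry":0,"rz":0},
    {"dx":2.7,"dy":20,"dz":0,"rx":0,"ry":0,"rz":0},
    {"dx":3.4,"dy":25,"dz":0,"rx":0,"ry":0,"rz":0}
  ]
}}

```text
clock: 20.07
tcp_pos: [0.5002, -0.2265, 0.0653]
orientation: [2.368, 2.061, 0.002]
contact_force: [3.1, -1.8, 6.7]
grip_width: 0.0002
gripper_force: 3.0
```

```bash
python3 - <<'E'
from post import *
st();tcp()
f=grab("top")
P=cloud(f)*1000; rel=P[...,:2]-S; xs=rel@XS; ys=rel@YS
f=grab("side"); P=cloud(f)*1000; rel=P[...,:2]-S; xs=rel@XS; ys=rel@YS
hsv=cv2.cvtColor(f["frame"],cv2.COLOR_BGR2HSV)
m=(np.abs(xs)<40)&(ys<40)&(ys>-200)&(P[...,2]>42)&(P[...,2]<58)&(hsv[...,1]<70)&(hsv[...,2]>110)
print("fork front",m.sum(),np.percentile(ys[m],[1,50,99,100]).round(1))
cv2.imwrite("pics/s4.png",cv2.resize(f["frame"][170:290,210:360],None,fx=5,fy=5,interpolation=cv2.INTER_CUBIC))
E
```

```text
20.07 j [ 0.12  0.52  0.25  2.01 -0.21  0.63  0.36] tcp [ 500.2 -226.5   65.3] grasp [ 500.2 -226.5   73.3] toolz [ 0.003 -0.001 -1.   ] y [ 0.99  -0.138  0.003] tilt -0.0 F [ 3.1 -1.8  6.7] w 0.2 3.0
tcp xs,ys,z 1.4 -128.8 65.3
fork front 351 [-154.6  -46.5    6.1   11.3]
```

View pics/s4.png

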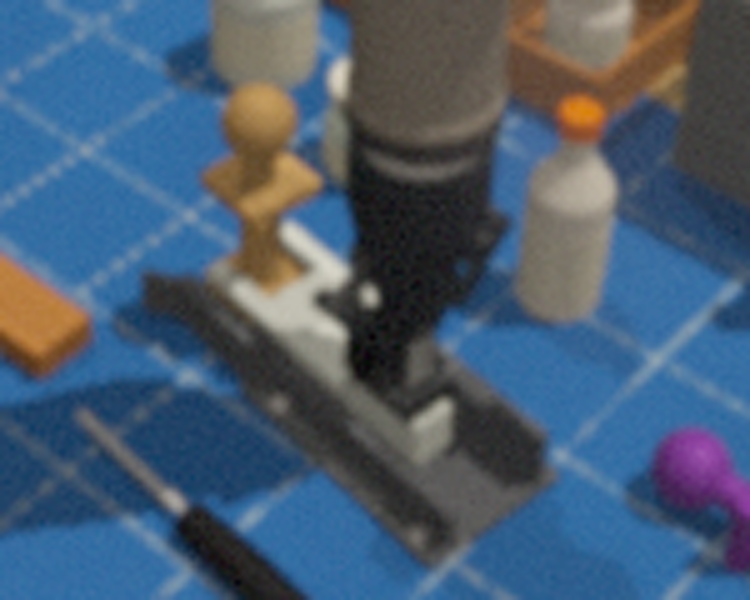

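The fork has advanced about 35 mm over the foot, with prongs either side of the shaft. Pushing the rest slowly toward the stop.

Call:
{"op": "send_rows", "data": {
  "deltas": [
    {"dx":0.3,"dy":2,"dz":0,"rx":0,"ry":0,"rz":0},
    {"dx":0.5,"dy":4,"dz":0,"rx":0,"ry":0,"rz":0},
    {"dx":0.8,"dy":6,"dz":0,"rx":0,"ry":0,"rz":0},
    {"dx":1.1,"dy":8,"dz":0,"rx":0,"ry":0,"rz":0},
    {"dx":1.1,"dy":8,"dz":0,"rx":0,"ry":0,"rz":0}
  ]
}}

```text
clock: 20.58
tcp_pos: [0.5014, -0.218, 0.0653]
orientation: [2.368, 2.062, 0.003]
contact_force: [1.7, -1.8, 5.8]
grip_width: 0.0001
gripper_force: 3.1
```

Call:
{"op": "send_rows", "data": {
  "deltas": [
    {"dx":0.2,"dy":1.5,"dz":0,"rx":0,"ry":0,"rz":0},
    {"dx":0.3,"dy":2.5,"dz":0,"rx":0,"ry":0,"rz":0},
    {"dx":0.3,"dy":2.5,"dz":0,"rx":0,"ry":0,"rz":0}
  ]
}}

```text
clock: 20.83
tcp_pos: [0.5013, -0.2165, 0.0652]
orientation: [2.369, 2.06, 0.001]
contact_force: [2.4, -3.4, 6.1]
grip_width: -0.0003
gripper_force: 3.0
```

```bash
cat >> post.py <<'E'
def fork():
    f=grab("side"); P=cloud(f)*1000; rel=P[...,:2]-S; xs=rel@XS; ys=rel@YS
    hsv=cv2.cvtColor(f["frame"],cv2.COLOR_BGR2HSV)
    m=(np.abs(xs)<40)&(ys<40)&(ys>-200)&(P[...,2]>42)&(P[...,2]<58)&(hsv[...,1]<70)&(hsv[...,2]>110)
    print("fork front",m.sum(),np.percentile(ys[m],[1,50,97,99,100]).round(1)); return f
E
python3 - <<'E'
from post import *
st();tcp();fork()
E
```

```text
20.83 j [ 0.1   0.52  0.25  2.02 -0.21  0.63  0.34] tcp [ 501.3 -216.5   65.2] grasp [ 501.2 -216.4   73.2] toolz [ 0.002 -0.001 -1.   ] y [ 0.99  -0.138  0.002] tilt -0.0 F [ 2.4 -3.4  6.1] w -0.3 3.0
tcp xs,ys,z 1.0 -118.8 65.2
fork front 345 [-166.3  -39.8   10.2   15.3   19.1]
```

Call:
{"op": "send_rows", "data": {
  "deltas": [
    {"dx":0.2,"dy":1.5,"dz":0,"rx":0,"ry":0,"rz":0},
    {"dx":0.3,"dy":2,"dz":0,"rx":0,"ry":0,"rz":0},
    {"dx":0.3,"dy":2,"dz":0,"rx":0,"ry":0,"rz":0},
    {"dx":0.3,"dy":2,"dz":0,"rx":0,"ry":0,"rz":0}
  ]
}}

```text
clock: 21.22
tcp_pos: [0.5011, -0.2149, 0.0652]
orientation: [2.369, 2.06, 0.0]
contact_force: [1.1, -4.1, 5.9]
grip_width: -0.0002
gripper_force: 3.1
```

```bash
python3 - <<'E'
from post import *
st();tcp();fork()
E
```

```text
21.22 j [ 0.09  0.52  0.25  2.02 -0.21  0.63  0.34] tcp [ 501.1 -214.9   65.2] grasp [ 501.1 -214.8   73.2] toolz [ 0.001 -0.001 -1.   ] y [ 0.99  -0.139  0.002] tilt -0.1 F [ 1.1 -4.1  5.9] w -0.2 3.1
tcp xs,ys,z 0.6 -117.2 65.2
fork front 335 [-167.1  -40.1    9.9   16.    18.1]
```

Call:
{"op": "send_rows", "data": {
  "deltas": [
    {"dx":0.2,"dy":2,"dz":0,"rx":0,"ry":0,"rz":0},
    {"dx":0.4,"dy":3,"dz":0,"rx":0,"ry":0,"rz":0},
    {"dx":0.4,"dy":3,"dz":0,"rx":0,"ry":0,"rz":0},
    {"dx":0.4,"dy":3,"dz":0,"rx":0,"ry":0,"rz":0}
  ]
}}

```text
clock: 21.6
tcp_pos: [0.501, -0.2118, 0.065]
orientation: [2.37, 2.06, -0.0]
contact_force: [0.9, -4.2, 6.5]
grip_width: -0.0001
gripper_force: 3.2
```

```bash
python3 - <<'E'
from post import *
st();tcp();fork()
E
```

```text
21.6 j [ 0.09  0.51  0.25  2.02 -0.21  0.63  0.34] tcp [ 501.  -211.8   65. ] grasp [ 501.  -211.8   73. ] toolz [ 0.001 -0.001 -1.   ] y [ 0.99  -0.139  0.001] tilt -0.0 F [ 0.9 -4.2  6.5] w -0.1 3.2
tcp xs,ys,z 0.1 -114.2 65.0
fork front 327 [-176.5  -43.     9.5   14.6   17.1]
```

The finger travelled about 50 mm with the fork, then only slid on the tab while the fork front stayed put at about +17. The fork is at its stop, so I'll let the tab up.

Call:
{"op": "send_rows", "data": {
  "deltas": [
    {"dx":-0.3,"dy":-2,"dz":2,"rx":0,"ry":0,"rz":0},
    {"dx":-0.3,"dy":-2,"dz":6,"rx":0,"ry":0,"rz":0},
    {"dx":-0.3,"dy":-2,"dz":14,"rx":0,"ry":0,"rz":0},
    {"dx":-0.3,"dy":-2,"dz":30,"rx":0,"ry":0,"rz":0},
    {"dx":-0.3,"dy":-2,"dz":60,"rx":0,"ry":0,"rz":0}
  ]
}}

```text
clock: 22.07
tcp_pos: [0.4974, -0.2106, 0.1224]
orientation: [-2.363, -2.058, 0.007]
contact_force: [0.2, -0.7, 0.2]
grip_width: 0.0002
gripper_force: 0.0
```

Call:
{"op": "send_rows", "data": {
  "deltas": [
    {"dx":-8,"dy":-36,"dz":20,"rx":0,"ry":0,"rz":0},
    {"dx":-16,"dy":-70,"dz":40,"rx":0,"ry":0,"rz":0},
    {"dx":-24,"dy":-104,"dz":60,"rx":0,"ry":0,"rz":0},
    {"dx":-32,"dy":-138,"dz":80,"rx":0,"ry":0,"rz":0},
    {"dx":-32,"dy":-160,"dz":100,"rx":0,"ry":0,"rz":0}
  ]
}}

```text
clock: 22.48
tcp_pos: [0.4648, -0.3751, 0.2254]
orientation: [-2.372, -2.056, 0.003]
contact_force: [-0.0, -1.4, -0.9]
grip_width: 0.0001
gripper_force: 0.0
```

```bash
python3 - <<'E'
from post import *
st();fork(); f=post(np.array([516,-101]),"p")
for n in("top","side"):
    f=grab(n); P=cloud(f)*1000; rel=P[...,:2]-S; xs=rel@XS; ys=rel@YS
    for lo,hi in((48,58),(58,70),(84,96)):
        m=(np.abs(xs)<18)&(ys<-85)&(ys>-165)&(P[...,2]>lo)&(P[...,2]<hi)
        if m.sum(): print(n,lo,m.sum(),np.percentile(ys[m],[3,50,97]).round(1),np.median(P[m][:,2]).round(1))
cv2.imwrite("pics/fin.png",cv2.resize(f["frame"][170:290,210:360],None,fx=5,fy=5,interpolation=cv2.INTER_CUBIC))
E
```

```text
22.48 j [ 0.3   0.38  0.36  1.78 -0.15  1.01  0.57] tcp [ 464.8 -375.1  225.4] grasp [ 464.9 -375.1  233.4] toolz [-0.003  0.001 -1.   ] y [ 0.99  -0.142 -0.003] tilt 0.0 F [-0.  -1.4 -0.9] w 0.1 0.0
fork front 449 [-176.9  -48.2    7.3   14.    18.3]
p 4 4 xs [-26.9 -25.6 -24.6] ys [-6.6  0.9 17.3]
p 44 83 xs [-15.1  -8.7   6. ] ys [-15.7 -12.    1.7]
p 108 60 xs [-26.6 -13.   19.4] ys [-28.1 -17.3  20.4]
p 125 16 xs [-11.7  -7.3   2.7] ys [-13.4  -9.3  -2.4]
p 140 169 xs [-21.7  -9.8   8.4] ys [-22.9 -11.5   7.6]
expected px [[262.5, 233.2], [262.3, 216.8], [262.2, 206.3]]
187 260 263; 193 255 268; 199 257 266; 205 251 272; 211 257 266; 217 259 265; 223 257 268; 229 254 254; 
top 48 24 [-113.   -88.8  -85.8] 54.3
top 58 126 [-142.5 -123.   -92.1] 63.4
top 84 27 [-99.5 -95.2 -91.8] 90.5
side 48 7 [-136.4 -100.6  -99.7] 57.6
side 58 168 [-145.1 -122.9 -100.4] 63.4
side 84 41 [-101.5  -99.8  -93.7] 90.3
```

The plate has moved 49 mm, the tab top is back up at 63.4 mm (its starting height), and the post stands upright in the stall. Handing in.

```bash
python3 -c "
from bench import r
print(r.hand_in())"
```

```text
the job is handed in; nothing more can be done
None
```

The job is handed in, with no verdict shown: by my measurements the post stands upright with its whole foot in the stall, and the fork is forward about 49 mm with the tab sprung back up. During the first part of the tip-up the wrist force suggested the heel may have been carried just off the bench, so I can't vouch that the foot stayed down throughout.

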